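# Fit the spindle in the glass-lining rig

### The job

Take the steel spindle from its wooden cradle and thread it, tip first, through both bearing ears of the rig, entering from the side of the rig that faces the front edge of the cupboard, and push it fully home until the shoulder of its head sits against the first ear. The ears are clamped at a height that has to be found out. Then, with the spindle home, zero the turn counter: press its flat square key firmly but gently (about 6 N, never hard), let go, and leave the other things on the surface where they are.

Things in the scene. Friction and masses are not known exactly. Their poses are not given: they have to be found in the camera images.
- spindle: Loose steel spindle, about 0.28 kg, lying level in the cradle: shank 16 mm round, 140 mm long, with a knurled head 28 mm round, 16 mm long. Origin on its axis at the shoulder (where head meets shank); y along the spindle: head from y = 0 to +16 mm, shank from 0 to -140 mm (tip). Centre of mass about 50 mm down the shank. It may roll; only its y axis is meaningful.
- spindle_tip (a point): Centre of the spindle's tip end, on its axis, 140 mm from the shoulder; the last 6 mm taper to 9 mm.
- cradle: Fixed wooden cradle 60 x 150 mm, base 10 mm thick. Origin on the surface under the spindle's shoulder (within 3 mm), y along the lying spindle toward its head, z up. Spindle axis 42 mm above the surface. V supports under the head (y +3 to +13 mm) and the shank (y -100 to -90 mm); between y = -90 and 0 the shank is free all round, down to the base.
- rig: Fixed grey rig. Origin on the surface, under the bearing axis midway between the two ears; y parallel to the bearing axis, +y toward the side where the spindle enters (front edge of the cupboard), z up. Base plate 12 mm thick, x -54 to +46, y -50 to +50 mm. Two dark columns between the ears (x +-24 to +-36 mm), 70 mm high. Home, the spindle's shoulder is at y = +37 and its tip at y = -103 mm.
- rig_entry (a point): Point on the surface (z = 0) below the middle of the first ear's outer face, rig y = +37 mm, x = 0. Rigid aluminium ears 36 mm wide (x), 12 mm thick (y): first ear y +25 to +37, second y -37 to -25 mm. Each has a round 18.5 mm through hole with 2 mm chamfers at x = 0, both at one height. Axes as the rig's.
- rig_exit (a point): Point on the surface (z = 0) below the second ear's far face, rig y = -37 mm, x = 0. The height of the holes' common axis is NOT reported: it is clamped anew each time, 54 to 70 mm above the surface, the same for both ears. Each ear's flat top is 16 mm above the hole's centre, so touching an ear's top from above tells it.
- zero_key: Flat square grey key 28 x 28 mm on the counter box (24 mm high, rig x +46 to +102, y -46 to +46 mm). Origin at the centre of its top face, 26.8 mm above the surface, at rig x = +74, y = +12 mm. Pressed straight down it hardly moves: 1.5 mm at 6 N, then solid.
- tumbler_2: Upturned glass tumbler with dark rings, 72 mm across, 99 mm high, bystander; origin at its underside's centre.
- aerosol: Light blue spray can, 59 mm across, 200 mm high, bystander; origin at its underside's centre.
- solvent_bottle: Light blue bottle, 61 mm across, 214 mm high, bystander at the back; origin at its underside's centre.
- hex_key: L-shaped hex key lying flat, 98 x 33 x 6 mm, long along its y axis, bystander; origin at its underside's centre.

How it is judged:
On the way, in this order (a step that is already met when the one before it is completed fails the run):
1. the spindle is through both ears with its shoulder against the first ear (y of spindle in the frame of rig between 0.034 and 0.0405 m and x of spindle in the frame of rig between -0.004 and 0.004 m and z of spindle in the frame of rig between 0.05 and 0.073 m and angle between the y axis of spindle and the y axis of rig, either way round below 0.08 rad and y of spindle_tip in the frame of rig below -0.09 m), for 0.2 s.
2. with the spindle home, the counter's key is pressed with at least 4 N (all of step 1 and contact force between zero_key and anything else above 4 N), for 0.1 s.
At the end, for the whole second after the job is handed in: The spindle is at rest, through both ears from the +y side, shoulder within 3.5 mm of the first ear's face, axis within 4 mm of the bearing line sideways and within 0.08 rad of it, and the key has been pressed with 4 N or more since the spindle was home and is free again (all of step 1 and linear speed of spindle below 0.02 m/s and contact force between zero_key and anything else below 0.5 N); the robot touches nothing.
It fails at once if the key is pressed harder than 30 N (contact force between zero_key and anything else above 30 N).
It fails at once if a bystander is shifted by more than 30 mm (distance of any of tumbler_2, aerosol, solvent_bottle, hex_key from where it was at the start of the episode above 0.03 m).
It also fails if it takes over 67 s, if anything falls off the work surface, if the arm or the gripper's body presses on something with over 40 N, if the wrist force passes 120 N, or if a joint passes its speed limit or range.

### The arm

A 6-joint arm with a two-finger parallel gripper is mounted at the origin on a cart in front of the work surface, level with it; the furniture and walls round the work are solid. World frame = base frame: x ahead of the robot, y to its left, z up, the work surface at z = 0. Lengths are in m, angles in rad, forces in N, time in s.
With the tool pointing down it reaches from about 0.3 to 0.825 m from the base axis. Payload 5.4 kg.
Tool frame: the origin (TCP) lies midway between the tips of the shut fingers; the grasp point (between the pads) lies 19 mm behind it; y points along the fingers, x is the direction in which the jaws open and shut, and the axes are right-handed (so a half turn about y gives the same grasp; the last joint's range is limited). The gripper opens to 92 mm and grips with 3 to 60 N. Pads are 20 mm wide; open, the fingers measure 128 mm over their backs; the gripper's body (75 mm by 189 mm) begins 69 mm behind the grasp point.
Start: joints at [0.988, 0.158, 1.597, -0, 1.386, -0.21], TCP at [0.209, 0.535, 0.215] pointing down, gripper open.
Joint ranges: [-2.91, 2.91], [-0.94, 2.29], [0.18, 2.7], [-1.29, 4.43], [0.17, 2.64], [-3, 3]. Speed limits (rad/s): [2.57, 2.57, 3.14, 3.14, 3.14, 3.14].

### API

Orientations are given as a unit quaternion [w, x, y, z].
In Python, from bench import robot, camera, camera_model, cut_out gives the robot as it stands.
- The arm moves only by the tool apply_moves, never from a script. Its argument "commands" is one flat list of numbers, 5 for each row, row after row: the gripper command: -1 is shut, 1 is fully open, values between are in proportion, then the shift along the tool's x, y, z in m, then the turn about the tool's y in rad. A call has 1 to 10 rows; each row shifts and turns the pose as measured when the row begins, along the tool's axes as they then stand; what a row does not reach is not made up. A row lasts 1/12 s, in which the tool goes at most 41.7 mm and 7.16 degrees, less where a joint would pass 70% of its speed; a pose out of reach is approached as far as the arm can. A call is refused whole if a number of a shift passes 0.0417 or a number of a turn 0.125, either way. A call with a gripper value outside its range is refused whole. The fingers move at their own pace and stop on an object; "squeeze" is the grip in N (left out, the last holds). Time passes only in rows, so rows that do not move let the fingers close. It gives the time, the measured TCP pose, the force and the opening at its end, in the units of the state.
- robot.state(): the state, without advancing time (a new reading comes with each control period).
- camera(name): name is "scene" or "top" or "wrist"; returns the picture (400x640x3 uint8, blue, green, red); there is no depth.
- camera_model(name): a dict with "fx", "fy", "cx", "cy" (pixels), "xyz" and "rotation" of the camera in the world; the wrist camera has in their place "mount" (4x4, takes a point from camera to tool coordinates, whose origin is the TCP and whose axes are the tool frame's). Camera axes: x right, y down, z forward; pixel columns grow to the right and rows downward; lengths in m; the calibration is good to about 2 mm. A picture is of the moment at which its call begins: read the wrist's pose just before it. camera_model takes no time and is no camera call.
- robot.job_done(): hands the job in, once; it reports no verdict.
Trained networks look in the newest picture that a camera, given by its name, has taken for a name from the list of things; names that differ only in an ending like _2 or _b are one class to them, and where a whole thing is asked for, a point or a joint stands for the part that bears it (a point fixed in the world has none). Each returns a list of dicts, best first, with "conf" (0 to 1); they miss things now and then, are a little off and sometimes report something else, mostly with a low value. They report only what shows in the picture. A call takes as long as a camera call.
- cut_out(camera, thing): "mask" (400x640 bool, what is visible of it) and "centre" ([row, column] in pixels, amid what is visible of it).
The state is a dict: "t": time; "joint_positions": joint angles; "dq": joint speeds; "tau": joint torques, N m; "eef_pos": TCP position; "orientation": TCP orientation; "wrist_force": force on the tool from outside, world axes, zero at the start; "ft_torque": the same for the moment, N m; "width": finger opening in m.
Only numpy, scipy, OpenCV 4.12 (cv2) and the standard library are available. Lean on these libraries where they do the work, as an engineer would, in place of code of your own. Each camera call takes 0.05 s, during which the arm holds its last target. There are 200 camera calls.

## Working session

There is one attempt and no reset: what is moved stays moved. The work goes in short steps, Python scripts to look and compute and a tool call to move; the robot and the scene stay as the last step left them, time stands still between calls to the robot, and variables do not carry over. Pictures are saved under pics/ and viewed, about 8 in all and at most 12, crops included, and the job is handed in when it is done.

Besides the shell and the picture viewer there is one more tool, called as a command line: name --argument value ..., lists and objects as JSON in quotes. apply_moves: Moves the arm, as the interface text tells. Its arguments: {"type":"object","properties":{"commands":{"type":"array"},"squeeze":{"type":"number"}},"required":["commands"]}

```bash
mkdir -p pics; ls; cat > h.py <<'E'
import numpy as np, cv2
from bench import robot, camera, camera_model, cut_out
from scipy.spatial.transform import Rotation as R
def cam(name, st=None):
    m=camera_model(name); K=np.array([[m['fx'],0,m['cx']],[0,m['fy'],m['cy']],[0,0,1.]])
    if 'mount' in m:
        st=st or robot.state(); q=st['orientation']
        T=np.eye(4); T[:3,:3]=R.from_quat([q[1],q[2],q[3],q[0]]).as_matrix(); T[:3,3]=st['eef_pos']
        T=T@np.array(m['mount']); return K,T[:3,:3],T[:3,3]
    r=np.array(m['rotation']); 
    if r.shape!=(3,3): r=R.from_quat([r[1],r[2],r[3],r[0]]).as_matrix()
    return K,r,np.array(m['xyz'])
def ray(c,uv,z):
    K,r,o=c; d=r@np.linalg.solve(K,np.array([uv[0],uv[1],1.])); return o+d*(z-o[2])/d[2]
def proj(c,P):
    K,r,o=c; p=K@(r.T@(np.array(P)-o)); return p[:2]/p[2]
E
python3 - <<'E'
from h import *
st=robot.state(); print(st)
for n in ['scene','top','wrist']:
    im=camera(n); cv2.imwrite(f'pics/{n}0.png',im); c=cam(n,st); print(n,c[2].round(3),c[1].round(3).tolist(),c[0][0,0])
    for t in ['spindle','cradle','rig','zero_key','tumbler_2','aerosol','solvent_bottle','hex_key']:
        d=cut_out(n,t)
        if d:
            b=d[0]; ys,xs=np.nonzero(b['mask']); print(t,round(b['conf'],2),np.round(b['centre']), (xs.min(),xs.max(),ys.min(),ys.max()) if len(xs) else '', ray(c,b['centre'][::-1],0.0).round(3))
E
```

```text
pics
{'t': 0.0, 'joint_positions': array([ 9.87903668e-01,  1.59031343e-01,  1.59824309e+00, -1.01291299e-05,
        1.38618755e+00, -2.10073737e-01]), 'dq': array([-0.00155977,  0.00066711,  0.001256  ,  0.00080411,  0.00059744,
        0.00111459]), 'tau': array([ 3.95784218e-05, -3.85577488e+01, -3.22109056e+01,  7.00734369e-02,
        3.79131292e-02, -1.18269650e-04]), 'eef_pos': array([0.20909322, 0.53495858, 0.21362343]), 'orientation': array([-0.58374939,  0.58425712,  0.39806228, -0.39928271]), 'wrist_force': array([-0.4599347 ,  0.04972575,  0.42402183]), 'ft_torque': array([-0.03613571,  0.00856649,  0.00090288]), 'width': 0.09169256107584181}
scene [0.143 0.032 0.805] [[0.024, -0.873, 0.487], [-1.0, -0.025, 0.004], [0.009, -0.487, -0.873]] 376.7023719760203
spindle 0.97 [249. 226.] (np.int64(203), np.int64(252), np.int64(221), np.int64(273)) [0.468 0.242 0.   ]
cradle 0.81 [250. 227.] (np.int64(198), np.int64(256), np.int64(219), np.int64(279)) [0.465 0.238 0.   ]
rig 0.68 [206. 296.] (np.int64(270), np.int64(341), np.int64(176), np.int64(238)) [0.584 0.086 0.   ]
aeroso
[... 501 characters left out ...]
64(221), np.int64(274)) [0.452 0.247 0.   ]
cradle 0.72 [241. 223.] (np.int64(193), np.int64(254), np.int64(212), np.int64(274)) [0.469 0.242 0.   ]
tumbler_2 0.6 [197. 400.] (np.int64(379), np.int64(416), np.int64(181), np.int64(216)) [ 0.571 -0.17   0.   ]
aerosol 0.85 [230. 419.] (np.int64(395), np.int64(440), np.int64(216), np.int64(249)) [ 0.493 -0.212  0.   ]
solvent_bottle 0.73 [107. 323.] (np.int64(308), np.int64(338), np.int64(81), np.int64(133)) [0.791 0.011 0.   ]
hex_key 0.52 [258. 300.] (np.int64(287), np.int64(327), np.int64(247), np.int64(268)) [0.429 0.065 0.   ]
wrist [0.146 0.56  0.384] [[0.363, 0.903, 0.23], [0.932, -0.352, -0.089], [-0.0, 0.246, -0.969]] 287.5452826003557
```

```bash
python3 - <<'E'
from h import *
a=cv2.imread('pics/scene0.png')[60:300,170:470]; b=cv2.imread('pics/top0.png')[60:300,170:470]
cv2.imwrite('pics/a.png',np.vstack([cv2.resize(a[:, :],(800,640))[:640],])[:600]); 
cv2.imwrite('pics/b.png',cv2.resize(b,(750,600),interpolation=cv2.INTER_CUBIC))
cv2.imwrite('pics/a.png',cv2.resize(a,(750,600),interpolation=cv2.INTER_CUBIC))
E
```

```text
(no output)
```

View pics/a.png

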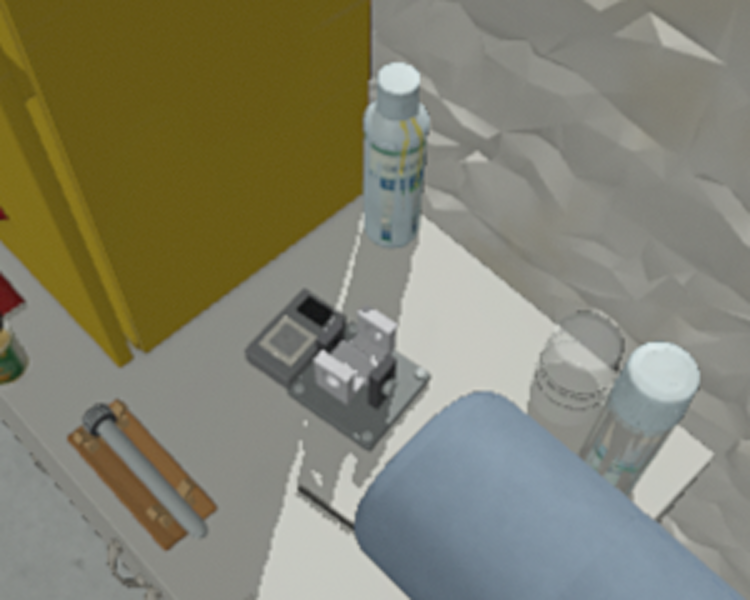

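View pics/b.png

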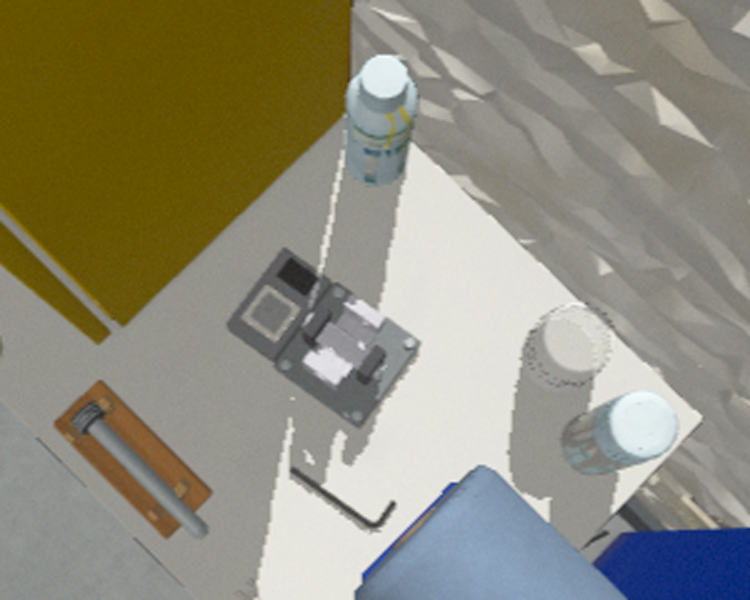

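Crop a/b: the rig is mid-picture, with its counter up-left and its entry ear facing lower-left. The spindle lies left, head up-left and tip down-right, so it needs about +90° of yaw. Coarse positions come next.

```bash
python3 - <<'E'
from h import *
c=cam('top'); f=lambda u,v:(u/2.5+170,v/2.5+60)
for n,u,v,z in [('cnt_far',287,248,.024),('cnt_left',228,325,.024),('plate_right',420,343,.012),('plate_bot',362,425,.012),('key',270,312,.0268),('ear1top',327,365,.078),('ear2top',364,313,.078),('head',80,408,.042),('tip',205,531,.042)]:
    print(n,ray(c,f(u,v),z).round(4))
c=cam('scene')
for n,u,v,z in [('head',92,412,.042),('tip',203,530,.042),('key',290,340,.0268),('plate_right',428,376,.012),('plate_bot',372,447,.012),('cup',130,360,0),('cup2',362,200,0)]:
    print(n,ray(c,f(u,v),z).round(4))
s=robot.state(); q=s['orientation']; print(R.from_quat([q[1],q[2],q[3],q[0]]).as_matrix().round(3)); print(camera_model('wrist')['mount'])
E
```

```text
cnt_far [0.6572 0.1009 0.024 ]
cnt_left [0.5848 0.1548 0.024 ]
plate_right [ 0.5696 -0.0224  0.012 ]
plate_bot [0.4934 0.0319 0.012 ]
key [0.5963 0.1162 0.0268]
ear1top [0.5398 0.0636 0.078 ]
ear2top [0.5858 0.031  0.078 ]
head [0.5067 0.2842 0.042 ]
tip [0.3976 0.1713 0.042 ]
head [0.5073 0.2814 0.042 ]
tip [0.4001 0.17   0.042 ]
key [0.5961 0.1103 0.0268]
plate_right [ 0.5688 -0.0225  0.012 ]
plate_bot [0.4934 0.0294 0.012 ]
cup [0.5845 0.2675 0.    ]
cup2 [0.7891 0.0465 0.    ]
[[ 0.364 -0.    -0.931]
 [ 0.931 -0.     0.364]
 [-0.    -1.     0.   ]]
[[ 9.99997501e-01  8.52859478e-04  2.06650002e-03  3.21973347e-04]
 [-1.79218068e-03 -2.46735079e-01  9.69081312e-01 -1.69959562e-01]
 [ 1.33636823e-03 -9.69082594e-01 -2.46732934e-01  6.85417785e-02]
 [ 0.00000000e+00  0.00000000e+00  0.00000000e+00  1.00000000e+00]]
```

apply_moves --commands '[-1,0,0,0,0.125,-1,0,0,0,0.125,-1,-0.0136,0,-0.0366,0,-1,-0.0136,0,-0.0366,0,-1,-0.0136,0,-0.0366,0,-1,-0.0136,0,-0.0366,0,-1,-0.0136,0,-0.0366,0,-1,-0.0136,0,-0.0366,0,-1,-0.0136,0,-0.0366,0,-1,-0.0136,0,-0.0366,0]'

```text
t: 2.18
eef_pos: [0.3833, 0.2701, 0.2142]
orientation: [0.63, -0.628, -0.324, 0.322]
wrist_force: [1.1, 0.5, 0.8]
width: 0.0273
```

apply_moves --commands '[-1,-0.0136,0,-0.0366,0,-1,-0.0136,0,-0.0366,0,-1,-0.0136,0,-0.0366,0,-1,-0.0136,0,-0.0366,0,-1,-0.0136,0,-0.0366,0,-1,-0.0136,0,-0.0366,0]'

```text
t: 2.68
eef_pos: [0.5191, 0.0646, 0.2156]
orientation: [0.63, -0.629, -0.326, 0.32]
wrist_force: [-0.5, 0.7, -0.2]
width: 0.0004
```

```bash
python3 - <<'E'
from h import *
st=robot.state(); print(st['eef_pos'],st['wrist_force'])
q=st['orientation'];m=R.from_quat([q[1],q[2],q[3],q[0]]).as_matrix();print(np.degrees(np.arctan2(m[1,2],m[0,2])),m.round(3).tolist())
im=camera('wrist'); cv2.imwrite('pics/w1.png',im)
np.save('st1.npy',np.r_[st['eef_pos'],st['orientation']])
for t in ['rig','zero_key']:
    for d in cut_out('wrist',t)[:2]:
        print(t,d['conf'],d['centre'])
E
```

```text
[0.51906209 0.06458496 0.21562786] [-0.50222145  0.66022488 -0.20584306]
144.30732136888616 [[0.583, 0.006, -0.812], [0.812, 0.005, 0.583], [0.008, -1.0, -0.002]]
rig 0.9 [207.0, 362.5]
rig 0.28 [271.6, 132.5]
zero_key 0.73 [207.0, 383.5]
```

View pics/w1.png

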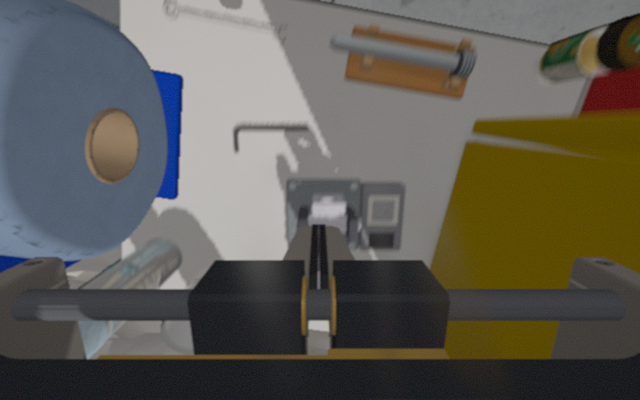

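```bash
python3 - <<'E'
from h import *
im=cv2.imread('pics/w1.png')
cv2.imwrite('pics/c1.png',cv2.resize(im[170:260,275:410],None,fx=5.9,fy=5.9,interpolation=cv2.INTER_CUBIC))
st=robot.state(); c=cam('wrist',st)
for t in ['spindle','cradle']:
    d=cut_out('wrist',t)[0]; m=d['mask'].astype(np.uint8); print(t,d['conf'])
    pts=np.argwhere(m)[:,::-1].astype(float)
    z=.042 if t=='spindle' else .01
    W=np.array([ray(c,p,z)[:2] for p in pts])
    if t=='spindle':
        mu=W.mean(0); u=np.linalg.svd(W-mu,full_matrices=False)[2][0]; u*=np.sign(u[0]); s=(W-mu)@u; n=(W-mu)@[-u[1],u[0]]
        print('dir',np.degrees(np.arctan2(u[1],u[0])),'len',np.ptp(s),'tip',mu+u*s.min(),'headend',mu+u*s.max())
        for a in np.arange(s.min(),s.max(),.01):
            k=(s>=a)&(s<a+.01)
            if k.any(): print(round(a-s.min(),3),(n[k].min()*1e3).round(1),(n[k].max()*1e3).round(1))
    else: print(W.mean(0)); print(cv2.minAreaRect((W*1000).astype(np.float32)))
E
```

```text
spindle 0.95
dir 45.2609089659882 len 0.16110277728348876 tip [0.39836507 0.17158767] headend [0.51176201 0.2860221 ]
0.0 -7.8 8.1
0.01 -7.7 8.0
0.02 -7.8 7.8
0.03 -7.4 7.7
0.04 -7.8 7.3
0.05 -8.4 7.4
0.06 -7.5 7.9
0.07 -8.7 8.1
0.08 -9.0 8.2
0.09 -7.9 8.4
0.1 -8.2 7.9
0.11 -8.3 8.0
0.12 -8.3 8.5
0.13 -13.4 12.1
0.14 -14.6 14.4
0.15 -14.9 14.2
0.16 -5.0 9.4
cradle 0.71
[0.46846829 0.23654721]
((465.57562255859375, 243.516845703125), (148.49301147460938, 67.95442199707031), 44.89735794067383)
```

View pics/c1.png

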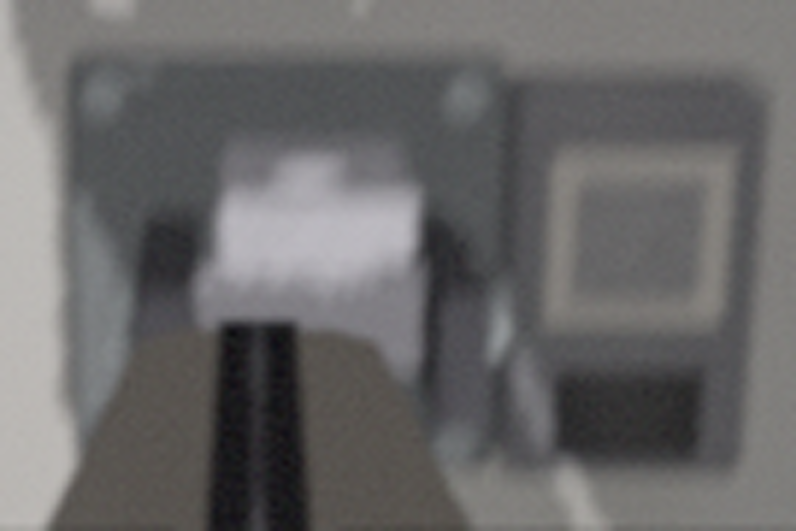

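```bash
python3 - <<'E'
from h import *
from scipy.optimize import least_squares
s=np.load('st1.npy'); c=cam('wrist',dict(eef_pos=s[:3],orientation=s[3:]))
f=lambda u,v:((u+.5)/5.9-.5+275,(v+.5)/5.9-.5+170)
for z in (.070,.078,.086):
    P=[ray(c,f(*p),z) for p in [(217,187),(420,187),(217,272),(420,272)]]
    print(z,'w',np.linalg.norm(P[0]-P[1]),'t',np.linalg.norm(P[0]-P[2]))
obs=[((72,58),(-54,50,12)),((500,62),(46,50,12)),((765,85),(102,46,24)),((740,465),(102,-46,24)),((643,242),(74,12,26.8))]
def T(p,X): a=p[2];x=np.array([np.sin(a),-np.cos(a)]);y=np.array([np.cos(a),np.sin(a)]);return np.r_[p[:2]+x*X[0]/1e3+y*X[1]/1e3,X[2]/1e3]
def res(p):
    r=[proj(c,T(p,X))-f(*o) for o,X in obs]
    h=p[3]*1e3
    for o,X in [((217,187),(-18,37,h)),((420,187),(18,37,h)),((217,272),(-18,25,h)),((420,272),(18,25,h))]: r.append(proj(c,T(p,X))-f(*o))
    return np.concatenate(r)
o=least_squares(res,[.563,.047,2.518,.078]); p=o.x; print(p,np.degrees(p[2])); print(res(p).reshape(-1,2).round(2).tolist())
for n,X in [('entry',(0,37,0)),('ear1',(0,31,0)),('key',(74,12,0)),('pre',(0,37+130,0))]: print(n,T(p,X))
# top cam check
ct=cam('top'); 
for n,X in [('cnt_far',(102,-46,24)),('cnt_left',(102,46,24)),('plate_right',(-54,-50,12)),('plate_bot',(-54,50,12)),('ear1',(0,31,p[3]*1e3)),('ear2',(0,-31,p[3]*1e3))]:
    print(n,((proj(ct,T(p,X))-[170,60])*2.5).round(0))
E
```

```text
0.07 w 0.039060301397147335 t 0.017116501786455175
0.078 w 0.03806961216890304 t 0.01668237472295269
0.086 w 0.03707892294065867 t 0.016248247659450214
[0.56646653 0.04658389 2.51900644 0.08683658] 144.32843757514493
[[-1.83, -0.38], [1.54, -1.11], [1.51, -0.29], [0.57, 1.6], [-0.6, -0.82], [0.3, 2.16], [-0.67, 2.11], [0.35, -1.58], [-0.94, -1.64]]
entry [0.53640872 0.06816    0.        ]
ear1 [0.54128296 0.06466117 0.        ]
key [0.59987027 0.11369716 0.        ]
pre [0.43080023 0.14396795 0.        ]
cnt_far [285. 242.]
cnt_left [226. 321.]
plate_right [424. 337.]
plate_bot [362. 424.]
ear1 [326. 362.]
ear2 [367. 305.]
```

apply_moves --commands '[-1,0.013,0,-0.018,0,-1,0,0.036,0,0,-1,0,0.036,0,0,-1,0,0.026,0,0,-1,0,0,0,0]'

```text
t: 3.35
eef_pos: [0.5407, 0.0756, 0.1179]
orientation: [-0.627, 0.627, 0.331, -0.321]
wrist_force: [-1.1, 0.2, 0.0]
width: 0.0007
```

apply_moves --commands '[-1,-0.0086,0.008,-0.0069,0.01,-1,0,0.008,0,0,-1,0,0,0,0]'

```text
t: 3.6
eef_pos: [0.541, 0.0669, 0.1028]
orientation: [-0.628, 0.628, 0.33, -0.319]
wrist_force: [0.1, -0.2, -0.4]
width: 0.0008
```

apply_moves --commands '[-1,-0.0015,0.004,-0.001,0,-1,0,0.004,0,0,-1,0,0.003,0,0,-1,0,0.002,0,0,-1,0,0.002,0,0,-1,0,0.002,0,0]'

```text
t: 4.1
eef_pos: [0.5451, 0.0647, 0.0899]
orientation: [-0.626, 0.63, 0.333, -0.316]
wrist_force: [-0.5, -0.1, 0.5]
width: 0.0004
```

apply_moves --commands '[-1,-0.002,0.002,0.002,0,-1,0,0.002,0,0,-1,0,0.002,0,0,-1,0,0.002,0,0]'

```text
t: 4.43
eef_pos: [0.5426, 0.0641, 0.0829]
orientation: [-0.626, 0.63, 0.333, -0.316]
wrist_force: [-10.1, 1.2, 23.9]
width: 0.0006
```

```bash
python3 - <<'E'
from h import *
for i in range(3):
    st=robot.state();q=st['orientation'];m=R.from_quat([q[1],q[2],q[3],q[0]]).as_matrix();print(st['t'],st['eef_pos'].round(4),m.round(3).tolist(),st['wrist_force'].round(1),st['joint_positions'].round(3)); 
    if i<2: camera('wrist')
E
```

```text
4.4333 [0.5426 0.0641 0.0829] [[0.579, 0.023, -0.815], [0.815, 0.005, 0.579], [0.018, -1.0, -0.016]] [-10.1   1.2  23.9] [-0.108  0.208  1.817  0.009  1.094 -1.065]
4.4833 [0.5426 0.0642 0.083 ] [[0.579, 0.023, -0.815], [0.815, 0.005, 0.579], [0.018, -1.0, -0.016]] [-4.7 -0.5  9.6] [-0.108  0.208  1.817  0.009  1.094 -1.065]
4.5333 [0.5426 0.0642 0.083 ] [[0.579, 0.023, -0.815], [0.815, 0.005, 0.579], [0.018, -1.0, -0.016]] [-4.6  0.5 11.3] [-0.108  0.208  1.817  0.009  1.094 -1.065]
```

apply_moves --commands '[-1,0,-0.03,0,0,-1,0,-0.04,0,0,-1,0,-0.04,0,0.125,0,0,0,0,0.125,0,0,0,0,0.125,0,0,0,0,0.125,0,0,0,0,0.125,0,0,0,0,0.125,0,0,0,0,0.125,0,0,0,0,0.125]'

```text
t: 5.37
eef_pos: [0.5399, 0.0636, 0.1989]
orientation: [0.709, -0.705, 0.01, -0.027]
wrist_force: [-0.1, 0.3, -0.2]
width: 0.0447
```

apply_moves --commands '[0,0,0,0,0.125,0,0,0,0,0.125,0,0,0,0,0.125,0,0,0,0,0.125,0,0,0,0,0.125,0,0,0,0,0.11,0,-0.035,0,0.0175,0,0,-0.035,0,0.0175,0,0,-0.035,0,0.0175,0,0,0,0,0,0]'

```text
t: 6.2
eef_pos: [0.5035, 0.177, 0.1967]
orientation: [0.655, -0.645, 0.271, -0.284]
wrist_force: [0.4, -0.5, -0.7]
width: 0.0462
```

```bash
cat >> h.py <<'E'
def show(goal=None,yaw=None):
    st=robot.state();q=st['orientation'];m=R.from_quat([q[1],q[2],q[3],q[0]]).as_matrix();a=np.degrees(np.arctan2(m[1,2],m[0,2]))
    print('t',round(st['t'],2),'pos',st['eef_pos'].round(4),'yaw',a.round(2),'Y',m[:,1].round(3),'Zz',m[2,2].round(3),'F',st['wrist_force'].round(1),'w',round(st['width'],4))
    if yaw is not None: print('turn',np.radians(a-yaw).round(3))
    if goal is not None: print('shift',(m.T@(np.array(goal)-st['eef_pos'])).round(4))
    return st
E
python3 -c "
from h import *
show([.4777,.2516,.023],45.3)"
```

```text
t 6.2 pos [0.5035 0.177  0.1967] yaw 43.79 Y [ 0.023  0.005 -1.   ] Zz 0.02 F [ 0.4 -0.5 -0.7] w 0.0462
turn -0.026
shift [-0.0738  0.1734  0.0295]
```

apply_moves --commands '[0,-0.037,0,0.015,-0.026,0,-0.037,0,0.0145,0,0,0,-0.003,0,0,0,0,-0.003,0,0,0,0,-0.003,0,0,0,0,-0.003,0,0,0,0,-0.003,0,0,0,0,-0.003,0,0]'

```text
t: 6.87
eef_pos: [0.4737, 0.2462, 0.2144]
orientation: [0.658, -0.65, 0.262, -0.276]
wrist_force: [0.3, -0.0, -0.2]
width: 0.046
```

```bash
python3 -c "
from h import *
show([.4777,.2516,.023],45.3)"
```

```text
t 6.87 pos [0.4737 0.2462 0.2144] yaw 45.32 Y [ 0.023  0.003 -1.   ] Zz 0.018 F [ 0.3 -0.  -0.2] w 0.046
turn 0.0
shift [-0.0037  0.1915  0.0032]
```

apply_moves --commands '[0,-0.004,0.035,0.003,0,0,0,0.04,0,0,0,0,0.04,0,0,0,0,0,0,0]'

```text
t: 7.2
eef_pos: [0.4832, 0.2495, 0.1028]
orientation: [0.66, -0.646, 0.259, -0.282]
wrist_force: [-1.5, -0.0, -0.7]
width: 0.046
```

```bash
python3 - <<'E'
from h import *
show([.4777,.2516,.023],45.3)
st=robot.state(); im=camera('wrist'); cv2.imwrite('pics/w2.png',im)
c=cam('wrist',st); d=cut_out('wrist','spindle'); 
if d:
    d=d[0];print(d['conf']); pts=np.argwhere(d['mask'])[:,::-1].astype(float)
    W=np.array([ray(c,p,.042)[:2] for p in pts]); u=np.array([.7036,.7106]); n=np.array([-u[1],u[0]]); g=np.array([.4777,.2516])
    s=(W-g)@u; k=(W-g)@n; print('s',s.min(),s.max())
    for a in np.arange(s.min(),s.max(),.01):
        q=(s>=a)&(s<a+.01)
        if q.any(): print(round(a,3),(k[q].min()*1e3).round(1),(k[q].max()*1e3).round(1))
E
```

```text
t 7.2 pos [0.4832 0.2495 0.1028] yaw 44.99 Y [ 0.037  0.006 -0.999] Zz 0.03 F [-1.5 -0.  -0.7] w 0.046
turn -0.005
shift [-0.0072  0.0796 -0.0048]
0.6
s -0.11620000007708507 0.04314737942507015
-0.116 -7.3 7.5
-0.106 -7.3 7.4
-0.066 -7.4 7.7
-0.056 -6.6 7.5
-0.046 -8.4 7.4
-0.036 -8.4 8.0
-0.026 -7.6 7.9
-0.016 -7.7 7.7
-0.006 -7.7 7.5
0.004 -7.7 7.4
0.014 -7.8 8.0
0.024 -13.5 14.3
0.034 -13.5 14.2
```

View pics/w2.png

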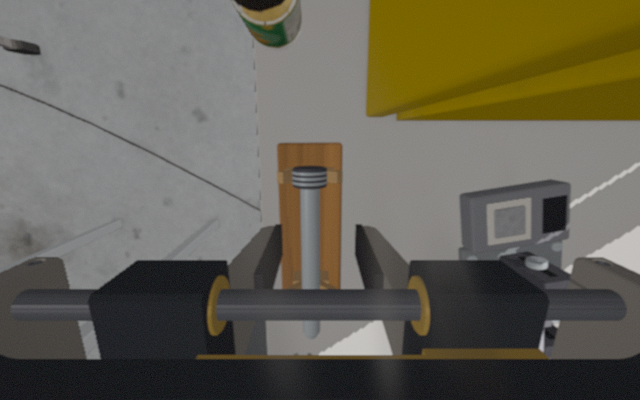

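Picture: the spindle runs along column ~312 between the open fingers (~280–360), with its head at row ~178. The lateral position agrees within 1 mm, so I go down.

apply_moves --commands '[0,-0.0072,0.036,-0.0035,0,0,0,0.03,0,0,0,0,0.008,0,0,0,0,0,0,0]'

```text
t: 7.63
eef_pos: [0.4957, 0.2563, 0.0487]
orientation: [0.667, -0.638, 0.25, -0.292]
wrist_force: [0.3, -0.4, 1.0]
width: 0.0459
```

```bash
python3 -c "
from h import *
show([.4777,.2516,.023],45.3)"
```

```text
t 7.63 pos [0.4957 0.2563 0.0487] yaw 44.94 Y [ 0.071  0.015 -0.997] Zz 0.06 F [ 0.3 -0.4  1. ] w 0.0459
turn -0.006
shift [-0.0104  0.0243 -0.0176]
```

```bash
python3 -c "
from h import *
s=robot.state(); print(s['joint_positions'].round(3),s['tau'].round(2),s['dq'].round(3))
im=camera('scene'); cv2.imwrite('pics/s3.png',im)
for i in range(2): camera('scene')
s=robot.state(); print(s['joint_positions'].round(3),s['tau'].round(2),s['eef_pos'])
"
```

```text
[ 0.263  0.254  1.842 -0.005  0.974  1.054] [-6.000e-02 -3.684e+01 -2.743e+01  3.000e-02 -6.000e-01  1.000e-02] [-0.005 -0.026 -0.033 -0.003  0.018 -0.001]
[ 0.263  0.252  1.84  -0.005  0.974  1.054] [-3.000e-02 -3.699e+01 -2.725e+01  3.000e-02 -3.100e-01  0.000e+00] [0.49713723 0.25680764 0.05057123]
```

View pics/s3.png

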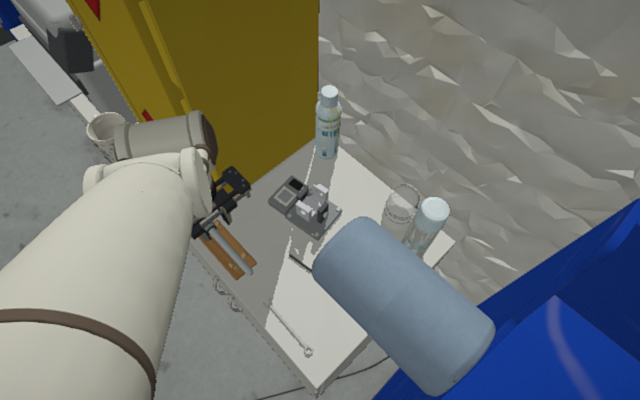

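apply_moves --commands '[0,-0.0055,0,-0.009,0,0,-0.0055,0,-0.009,0,0,0,0,0,0,0,0,0,0,0]'

```text
t: 8.12
eef_pos: [0.4809, 0.253, 0.0567]
orientation: [0.67, -0.635, 0.245, -0.297]
wrist_force: [0.0, 1.0, -0.5]
width: 0.0458
```

```bash
python3 -c "
from h import *
show([.4777,.2516,.023],45.3); s=robot.state(); print(s['joint_positions'].round(4),s['tau'].round(2))"
```

```text
t 8.12 pos [0.4809 0.253  0.0567] yaw 44.97 Y [ 0.086  0.019 -0.996] Zz 0.074 F [ 0.   1.  -0.5] w 0.0458
turn -0.006
shift [-0.0029  0.0332 -0.0057]
[ 0.2645  0.1954  1.8944 -0.0054  0.9638  1.0551] [ 1.400e-01 -3.528e+01 -2.723e+01  3.000e-02 -3.200e-01  0.000e+00]
```

apply_moves --commands '[0,0,0,0,0,0,0,0,0,0,0,0,0,0,0,0,0,0,0,0]'

```text
t: 8.45
eef_pos: [0.4828, 0.2535, 0.0589]
orientation: [0.671, -0.634, 0.244, -0.298]
wrist_force: [-0.2, 1.1, -0.4]
width: 0.0461
```

```bash
python3 -c "
from h import *
show([.4777,.2516,.023],45.3); s=robot.state(); print(s['joint_positions'].round(4),s['tau'].round(2))"
```

```text
t 8.45 pos [0.4828 0.2535 0.0589] yaw 44.98 Y [ 0.09   0.02  -0.996] Zz 0.078 F [-0.2  1.1 -0.4] w 0.0461
turn -0.006
shift [-0.004   0.0353 -0.0077]
[ 0.2644  0.1935  1.8915 -0.0054  0.9645  1.055 ] [ 2.000e-02 -3.581e+01 -2.797e+01  3.000e-02 -4.100e-01  0.000e+00]
```

apply_moves --commands '[0,0,0.01,0,0]'

```text
t: 8.53
eef_pos: [0.4855, 0.2542, 0.0506]
orientation: [0.672, -0.633, 0.243, -0.299]
wrist_force: [0.5, -0.3, 0.1]
width: 0.0461
```

```bash
python3 -c "
from h import *
show([.4777,.2516,.023],45.3); s=robot.state(); print(s['joint_positions'].round(4),s['tau'].round(2),s['dq'].round(3))"
```

```text
t 8.53 pos [0.4855 0.2542 0.0506] yaw 44.99 Y [ 0.094  0.021 -0.995] Zz 0.081 F [ 0.5 -0.3  0.1] w 0.0461
turn -0.005
shift [-0.0051  0.0267 -0.0096]
[ 0.2644  0.2108  1.891  -0.0055  0.9436  1.055 ] [ 2.100e-01 -3.664e+01 -2.630e+01  2.000e-02  2.100e-01  0.000e+00] [-0.004  0.252  0.028 -0.001 -0.276 -0.001]
```

apply_moves --commands '[0,0,-0.01,0,0]'

```text
t: 8.62
eef_pos: [0.4817, 0.2531, 0.0567]
orientation: [0.67, -0.634, 0.245, -0.297]
wrist_force: [-0.5, 0.3, -0.8]
width: 0.0456
```

```bash
python3 -c "
from h import *
show([.4777,.2516,.023],45.3); s=robot.state(); print(s['joint_positions'].round(4),s['tau'].round(2),s['dq'].round(3))"
```

```text
t 8.62 pos [0.4817 0.2531 0.0567] yaw 44.97 Y [ 0.087  0.019 -0.996] Zz 0.075 F [-0.5  0.3 -0.8] w 0.0456
turn -0.006
shift [-0.0034  0.0332 -0.0064]
[ 0.2643  0.1967  1.8927 -0.0055  0.9633  1.055 ] [-2.800e-01 -3.689e+01 -3.118e+01  4.000e-02 -1.380e+00  1.000e-02] [ 0.007 -0.276 -0.059  0.002  0.293  0.   ]
```

apply_moves --commands '[0,-0.006,0.034,-0.0085,-0.006,0,-0.001,0.005,-0.002,0]'

```text
t: 8.78
eef_pos: [0.4762, 0.2523, 0.0197]
orientation: [0.672, -0.634, 0.241, -0.297]
wrist_force: [-2.0, -1.0, -1.3]
width: 0.0459
```

```bash
python3 -c "
from h import *
show([.4777,.2516,.023],45.3)"
```

```text
t 8.78 pos [0.4762 0.2523 0.0197] yaw 45.34 Y [ 0.094  0.021 -0.995] Zz 0.081 F [-2.  -1.  -1.3] w 0.0459
turn 0.001
shift [ 0.0017 -0.0031  0.0008]
```

Well placed, so I close here.

apply_moves --commands '[-1,0.0015,-0.001,0,0,-1,0,0,0,0,-1,0,0,0,0,-1,0,0,0,0]' --squeeze 40

```text
t: 9.12
eef_pos: [0.4792, 0.2516, 0.0238]
orientation: [0.673, -0.633, 0.241, -0.298]
wrist_force: [-0.6, -0.3, -0.5]
width: 0.0214
```

```bash
python3 -c "
from h import *
show([.4777,.2516,.023],45.3)"
```

```text
t 9.12 pos [0.4792 0.2516 0.0238] yaw 45.32 Y [ 0.096  0.021 -0.995] Zz 0.083 F [-0.6 -0.3 -0.5] w 0.0214
turn 0.0
shift [-0.0011  0.0007 -0.0011]
```

apply_moves --commands '[-1,0,0,0,0,-1,0,0,0,0,-1,0,0,0,0]'

```text
t: 9.37
eef_pos: [0.4797, 0.2525, 0.0258]
orientation: [0.673, -0.632, 0.241, -0.298]
wrist_force: [-0.1, 0.2, -3.0]
width: 0.0148
```

```bash
python3 -c "
from h import *
show([.4777,.2516,.023],45.3)"
```

```text
t 9.37 pos [0.4797 0.2525 0.0258] yaw 45.3 Y [ 0.097  0.023 -0.995] Zz 0.085 F [-0.1  0.2 -3. ] w 0.0148
turn -0.0
shift [-0.0009  0.0025 -0.0023]
```

apply_moves --commands '[-1,0,-0.02,0,0,-1,0,-0.04,0,0,-1,0,-0.04,0,0,-1,0.009,-0.01,-0.037,0,-1,0.009,0,-0.037,0,-1,0.009,0,-0.037,0,-1,0,0,0,0]'

```text
t: 9.95
eef_pos: [0.408, 0.1488, 0.1319]
orientation: [0.673, -0.634, 0.238, -0.297]
wrist_force: [-0.8, 0.3, -3.9]
width: 0.0148
```

```bash
python3 -c "
from h import *
show([.42,.1515,.14],45.3); print(robot.state()['joint_positions'].round(3))"
```

```text
t 9.95 pos [0.408  0.1488 0.1319] yaw 45.58 Y [ 0.098  0.02  -0.995] Zz 0.083 F [-0.8  0.3 -3.9] w 0.0148
turn 0.005
shift [ 0.0071 -0.0068  0.011 ]
[ 0.059 -0.23   2.147  0.015  1.125  0.831]
```

apply_moves --commands '[-1,0,-0.01,0,-0.124,-1,0,-0.01,0,-0.124,-1,0,0,0,-0.124,-1,0,0,0,-0.124,-1,0,0,0,-0.124,-1,0,0,0,-0.124,-1,0,0,0,-0.124,-1,0,0,0,-0.124,-1,0,0,0,-0.124,-1,0,0,0,-0.124]'

```text
t: 10.78
eef_pos: [0.3988, 0.1489, 0.1492]
orientation: [0.688, -0.685, -0.198, 0.134]
wrist_force: [-0.2, -0.3, -3.5]
width: 0.0149
```

apply_moves --commands '[-1,0,0,0,-0.124,-1,0,0,0,-0.124,-1,0,0,0,-0.124,-1,0,0,0,-0.12,-1,0,0,0,0]'

```text
t: 11.2
eef_pos: [0.3983, 0.1489, 0.1485]
orientation: [-0.617, 0.63, 0.363, -0.301]
wrist_force: [0.3, 0.0, -3.0]
width: 0.0151
```

```bash
python3 - <<'E'
from h import *
o=np.array([.5665,.0466]);y=np.array([-.8123,.5832])
st=show([*(o+y*.075),.13],144.33); print(st['joint_positions'].round(3))
im=camera('wrist'); cv2.imwrite('pics/w4.png',im); d=cut_out('wrist','spindle')
im2=camera('scene'); cv2.imwrite('pics/s4.png',im2); e=cut_out('scene','spindle')
print([x['conf'] for x in d],[x['conf'] for x in e])
cv2.imwrite('pics/w4b.png',np.vstack([im[100:400],im2[60:300]]))
E
```

```text
t 11.2 pos [0.3983 0.1489 0.1485] yaw 145.92 Y [ 0.086  0.025 -0.996] Zz -0.057 F [ 0.3  0.  -3. ] w 0.0151
turn 0.028
shift [ 0.0098  0.0262 -0.1204]
[ 0.056 -0.271  2.145  0.021  1.181 -0.929]
[0.59] [0.67]
```

View pics/w4b.png

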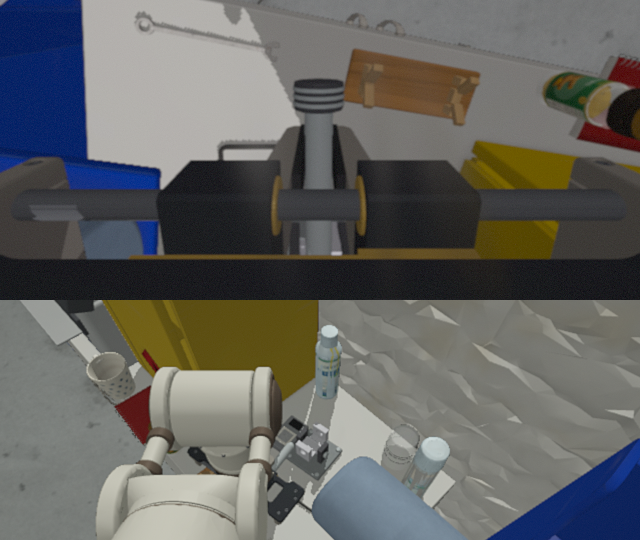

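apply_moves --commands '[-1,0.003,0,-0.03,0.028,-1,0.003,0.005,-0.03,0,-1,0.002,0.005,-0.03,0,-1,0.002,0.005,-0.03,0,-1,0,0,0,0]'

```text
t: 11.82
eef_pos: [0.506, 0.0858, 0.1399]
orientation: [-0.625, 0.636, 0.35, -0.287]
wrist_force: [-0.3, -0.5, -1.9]
width: 0.0147
```

```bash
python3 - <<'E'
from h import *
o=np.array([.5665,.0466]);y=np.array([-.8123,.5832])
st=show([*(o+y*.075),.0755],144.33)
E
```

```text
t 11.82 pos [0.506  0.0858 0.1399] yaw 143.48 Y [ 0.087  0.025 -0.996] Zz -0.055 F [-0.3 -0.5 -1.9] w 0.0147
turn -0.015
shift [-0.0012  0.0642  0.0065]
```

apply_moves --commands '[-1,-0.001,0.03,0.006,-0.015,-1,0,0.025,0.002,0,-1,0,0,0,0]'

```text
t: 12.07
eef_pos: [0.5068, 0.0898, 0.0847]
orientation: [-0.623, 0.636, 0.353, -0.288]
wrist_force: [-0.1, 0.1, -3.5]
width: 0.0145
```

```bash
python3 - <<'E'
from h import *
o=np.array([.5665,.0466]);y=np.array([-.8123,.5832])
st=show([*(o+y*.075),.0755],144.33)
E
```

```text
t 12.07 pos [0.5068 0.0898 0.0847] yaw 143.86 Y [ 0.091  0.025 -0.996] Zz -0.059 F [-0.1  0.1 -3.5] w 0.0145
turn -0.008
shift [-0.001   0.0091  0.0019]
```

apply_moves --commands '[-1,-0.001,0.009,0.002,-0.008,-1,0,0,0,0,-1,0,0,0,0]' --squeeze 7

```text
t: 12.32
eef_pos: [0.5048, 0.091, 0.076]
orientation: [-0.622, 0.635, 0.355, -0.29]
wrist_force: [1.0, -0.6, -2.0]
width: 0.0157
```

```bash
cat >> h.py <<'E'
O=np.array([.5665,.0466]);Yr=np.array([-.8123,.5832])
def rigc(p): d=np.array(p)[:2]-O; return np.array([d@[.5832,.8123],d@Yr]).round(4)
def head(save=None):
    st=robot.state(); im=camera('wrist'); c=cam('wrist',st); d=cut_out('wrist','spindle')
    if save: cv2.imwrite(save,im)
    if d:
        ys,xs=np.nonzero(d[0]['mask']); k=ys<ys.min()+14; print('mask',round(d[0]['conf'],2),'top',ys.min(),'headcol',xs[k].min(),xs[k].max(),'bot',ys.max(),'w bottom',xs[ys>ys.max()-6].min(),xs[ys>ys.max()-6].max())
    for p in (-.15,-.1,-.05,0,.05):  # tool-frame pitch of the spindle
        a=np.array([0,np.sin(p),np.cos(p)]); q=st['orientation']; m=R.from_quat([q[1],q[2],q[3],q[0]]).as_matrix()
        g=np.array([0,-.0165,0]); print(p,'headtop row',[proj(c,st['eef_pos']+m@(g+a*l+np.array([0,-.014,0]))).round(1).tolist() for l in (.027,.043)], 'worldslope',round((m@a)[2],3))
E
python3 - <<'E'
from h import *
st=show([*(O+Yr*.075),.0755],144.33); print(rigc(st['eef_pos']))
head('pics/w5.png')
E
```

```text
t 12.32 pos [0.5048 0.091  0.076 ] yaw 144.26 Y [ 0.09   0.025 -0.996] Zz -0.059 F [ 1.  -0.6 -2. ] w 0.0157
turn -0.001
shift [-0.0001  0.0006 -0.0009]
[0.0001 0.076 ]
mask 0.63 top 176 headcol 292 345 bot 354 w bottom 307 330
-0.15 headtop row [[316.7, 214.3], [316.7, 183.7]] worldslope 0.091
-0.1 headtop row [[316.7, 213.2], [316.7, 182.3]] worldslope 0.041
-0.05 headtop row [[316.8, 212.2], [316.7, 181.1]] worldslope -0.009
0 headtop row [[316.8, 211.4], [316.8, 180.2]] worldslope -0.059
0.05 headtop row [[316.8, 210.7], [316.8, 179.5]] worldslope -0.108
```

apply_moves --commands '[-1,0,0,0,0,-1,0,0,0,0,-1,0,0,0,0]' --squeeze 3

```text
t: 12.67
eef_pos: [0.5066, 0.091, 0.079]
orientation: [-0.62, 0.636, 0.357, -0.289]
wrist_force: [-0.4, 0.5, -2.3]
width: 0.016
```

```bash
python3 - <<'E'
from h import *
st=show([*(O+Yr*.075),.0755],144.33); print(st['ft_torque'].round(3))
out=[]
for n,(r0,c0) in dict(scene=(165,250),top=(150,250)).items():
    im=camera(n); c=cam(n); g=np.r_[O+Yr*.075,st['eef_pos'][2]+.0162]
    for s in (0,-.14):
        t=g-np.r_[Yr,s]*.113; u=((proj(c,t)-[c0,r0])*6).round(0); print(n,s,u,'grip',((proj(c,g)-[c0,r0])*6).round(0))
    out.append(cv2.resize(im[r0:r0+95,c0:c0+66],None,fx=6,fy=6,interpolation=cv2.INTER_CUBIC))
cv2.imwrite('pics/p6.png',np.hstack(out))
E
```

```text
t 12.67 pos [0.5066 0.091  0.079 ] yaw 144.26 Y [ 0.095  0.024 -0.995] Zz -0.063 F [-0.4  0.5 -2.3] w 0.016
turn -0.001
shift [-0.0014  0.0033  0.0007]
[-0.075  0.158 -0.03 ]
scene 0 [435.  96.] grip [244. 311.]
scene -0.14 [436.  73.] grip [244. 311.]
top 0 [413. 171.] grip [229. 425.]
top -0.14 [414. 162.] grip [229. 425.]
```

View pics/p6.png

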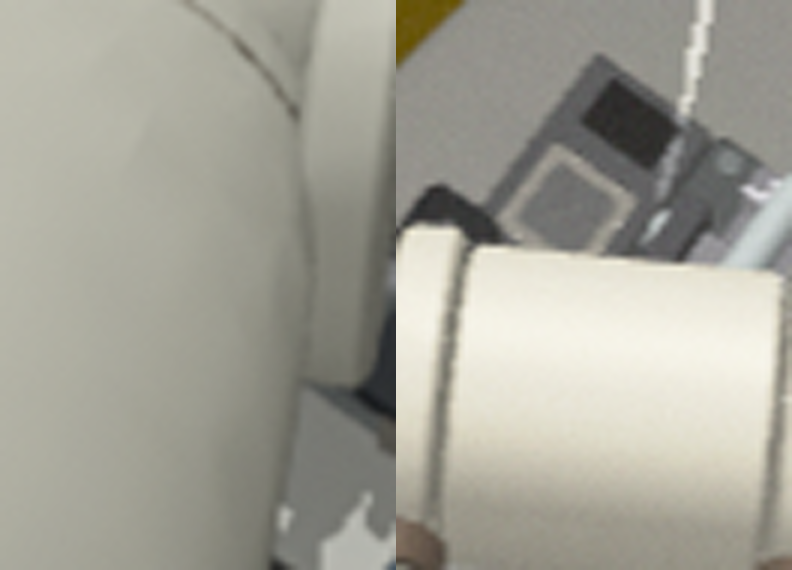

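apply_moves --commands '[-1,-0.001,0.003,0.001,0]' --squeeze 20

```text
t: 12.85
eef_pos: [0.5064, 0.0908, 0.0765]
orientation: [-0.62, 0.636, 0.357, -0.288]
wrist_force: [0.0, 0.2, -2.2]
width: 0.0151
```

apply_moves --commands '[-1,0,0.002,0,0]'

```text
t: 12.93
eef_pos: [0.5066, 0.0909, 0.0745]
orientation: [-0.62, 0.636, 0.357, -0.288]
wrist_force: [-1.6, 0.5, -0.2]
width: 0.0152
```

apply_moves --commands '[-1,0,0.002,0,0]'

```text
t: 13.02
eef_pos: [0.5068, 0.0911, 0.0727]
orientation: [-0.62, 0.636, 0.357, -0.288]
wrist_force: [-3.4, 1.0, 4.2]
width: 0.0151
```

```bash
python3 - <<'E'
from h import *
st=show([*(O+Yr*.075),.0755],144.33); print(st['ft_torque'].round(3))
camera('top'); d=cut_out('top','spindle'); c=cam('top')
if d:
    m=d[0]['mask']; ys,xs=np.nonzero(m); print(d[0]['conf'],xs.min(),xs.max(),ys.min(),ys.max(),d[0]['centre'])
    i=np.argsort(xs-ys)[-5:]; print(xs[i],ys[i])
g=np.r_[O+Yr*.075,st['eef_pos'][2]+.0162]
for s in (.04,0,-.14): print(s,[proj(c,g-np.r_[Yr,s]*l) .round(1) for l in (.05,.113)])
E
```

```text
t 13.02 pos [0.5068 0.0911 0.0727] yaw 144.26 Y [ 0.097  0.025 -0.995] Zz -0.065 F [-3.4  1.   4.2] w 0.0151
turn -0.001
shift [-0.0011 -0.0029  0.0004]
[ 0.151  0.464 -0.012]
0.71 306 320 179 194 [187.0, 312.4]
[318 319 320 320 319] [179 180 181 180 179]
0.04 [array([301.9, 202.5]), array([318.7, 179.5])]
0 [array([301.9, 202.4]), array([318.7, 179.1])]
-0.14 [array([301.8, 201.9]), array([318.9, 177.7])]
```

apply_moves --commands '[-1,0,0,0,0,-1,0,0.0005,0,0,-1,0,0.0005,0,0]' --squeeze 3

```text
t: 13.37
eef_pos: [0.5067, 0.0912, 0.0714]
orientation: [-0.62, 0.636, 0.357, -0.288]
wrist_force: [-0.8, 0.1, 0.3]
width: 0.0159
```

apply_moves --commands '[-1,0,0,0,0,-1,0,0,0,0]' --squeeze 45

```text
t: 13.53
eef_pos: [0.5068, 0.0912, 0.0713]
orientation: [-0.62, 0.636, 0.357, -0.288]
wrist_force: [-2.1, 1.2, 1.3]
width: 0.0146
```

```bash
python3 - <<'E'
from h import *
st=show([*(O+Yr*.075),.0755],144.33); print(st['ft_torque'].round(3),rigc(st['eef_pos']))
head('pics/w7.png')
E
```

```text
t 13.53 pos [0.5068 0.0912 0.0713] yaw 144.26 Y [ 0.096  0.025 -0.995] Zz -0.064 F [-2.1  1.2  1.3] w 0.0146
turn -0.001
shift [-0.001  -0.0043  0.0002]
[0.06  0.234 0.036] [0.0014 0.0745]
mask 0.77 top 176 headcol 292 345 bot 355 w bottom 306 330
-0.15 headtop row [[316.7, 214.4], [316.7, 183.7]] worldslope 0.085
-0.1 headtop row [[316.7, 213.2], [316.7, 182.3]] worldslope 0.036
-0.05 headtop row [[316.8, 212.3], [316.7, 181.1]] worldslope -0.014
0 headtop row [[316.8, 211.4], [316.8, 180.2]] worldslope -0.064
0.05 headtop row [[316.8, 210.7], [316.8, 179.5]] worldslope -0.114
```

apply_moves --commands '[-1,0,-0.005,0.005,0,-1,0,0,0.03,0,-1,0,0,0.03,0,-1,0,0,0.026,0,-1,0,0,0,0]'

```text
t: 14.05
eef_pos: [0.4294, 0.1447, 0.0698]
orientation: [-0.621, 0.637, 0.356, -0.288]
wrist_force: [-0.8, -0.4, -3.9]
width: 0.0147
```

```bash
python3 - <<'E'
from h import *
st=show([*(O+Yr*.165),.0473],144.33); print(rigc(st['eef_pos']))
camera('top'); d=cut_out('top','spindle'); c=cam('top')
for x in d[:2]:
    ys,xs=np.nonzero(x['mask']); print(x['conf'],xs.min(),xs.max(),ys.min(),ys.max())
im=camera('wrist'); a=cut_out('wrist','spindle'); print([(x['conf'],x['centre']) for x in a])
cv2.imwrite('pics/w8.png',im)
E
```

```text
t 14.05 pos [0.4294 0.1447 0.0698] yaw 144.03 Y [ 0.096  0.024 -0.995] Zz -0.064 F [-0.8 -0.4 -3.9] w 0.0147
turn -0.005
shift [-0.0014  0.0227 -0.0021]
[-0.0003  0.1685]
0.54 270 295 214 244
[(0.96, [233.4, 317.3])]
```

apply_moves --commands '[-1,0,0.011,0,-0.005,-1,0.0005,0.011,-0.001,0,-1,0,0,0,0]'

```text
t: 14.5
eef_pos: [0.4429, 0.1411, 0.0517]
orientation: [-0.618, 0.639, 0.359, -0.284]
wrist_force: [0.3, 0.4, -1.8]
width: 0.0145
```

```bash
python3 - <<'E'
from h import *
st=show([*(O+Yr*.165),.0473],144.33); print(rigc(st['eef_pos']))
im=camera('top'); c=cam('top'); r0,c0=160,262
f=lambda p:((proj(c,p)-[c0,r0]+.5)*7).astype(int)
big=cv2.resize(im[r0:r0+80,c0:c0+90],None,fx=7,fy=7,interpolation=cv2.INTER_CUBIC)
W=lambda x,y,z:np.r_[O+Yr*y+np.array([.5832,.8123])*x,z]
cv2.line(big,tuple(f(W(0,.055,.067))),tuple(f(W(0,.037,.067))),(0,0,255),1)
for x in (-.018,.018):
  for y in (.037,.025,-.025,-.037): cv2.circle(big,tuple(f(W(x,y,.083))),2,(0,255,0),-1)
cv2.imwrite('pics/p8.png',big)
d=cut_out('top','spindle')
for x in d[:1]:
    P=np.array([ray(c,(u,v),.067)[:2] for v,u in np.argwhere(x['mask'])]); q=np.array([rigc(p) for p in P]); 
    for a in np.arange(.03,.2,.01):
        k=(q[:,1]>=a)&(q[:,1]<a+.01)
        if k.sum()>2: print(round(a,3),k.sum(),(q[k,0].min()*1e3).round(1),(q[k,0].max()*1e3).round(1),(q[k,0].mean()*1e3).round(1))
E
```

```text
t 14.5 pos [0.4429 0.1411 0.0517] yaw 144.02 Y [ 0.108  0.022 -0.994] Zz -0.075 F [ 0.3  0.4 -1.8] w 0.0145
turn -0.005
shift [-0.005   0.0032  0.0097]
[0.0047 0.1555]
0.04 14 -4.4 8.0 2.1
0.05 34 -5.9 10.7 2.7
0.06 39 -7.5 11.4 2.0
0.07 39 -7.0 11.1 2.0
0.08 36 -5.5 11.3 2.9
0.09 35 -5.3 11.0 2.7
0.1 35 -5.6 10.6 2.5
0.11 31 -5.4 10.8 3.7
0.12 3 3.9 8.7 6.1
```

View pics/p8.png

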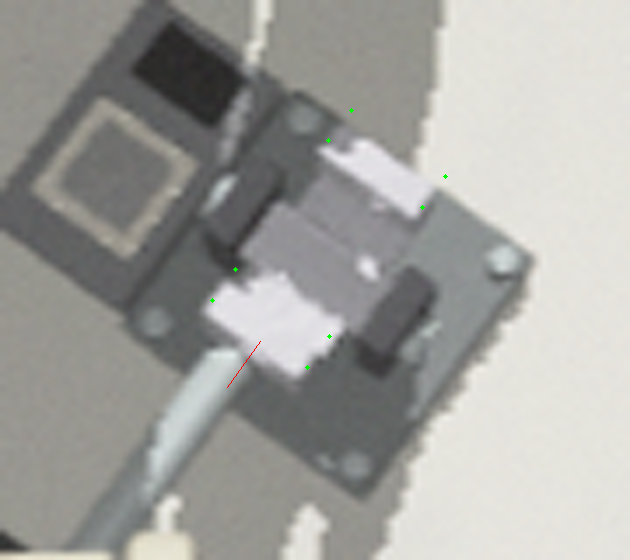

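Top view: the tip, at about (235,350), points at ear 1's centre, at about (272,320). Measured against the ear it sits about 3 mm too far toward the counter. My rig model's ear 1 dots match the ear, and the grip is level. I correct sideways and lower.

apply_moves --commands '[-1,-0.003,0.003,0.003,-0.005,-1,0,0.0005,0,0]'

```text
t: 14.77
eef_pos: [0.4409, 0.1402, 0.0501]
orientation: [-0.617, 0.639, 0.362, -0.284]
wrist_force: [-1.3, -0.5, -4.1]
width: 0.0149
```

```bash
python3 - <<'E'
from h import *
g=np.r_[O+Yr*.155+np.array([.5832,.8123])*.0015,.0475]
st=show(g,144.33); print(rigc(st['eef_pos']))
c=cam('top'); print((proj(c,np.r_[O+np.array([.5832,.8123])*-.004,.012])-[262,160]+.5)*7)
E
```

```text
t 14.77 pos [0.4409 0.1402 0.0501] yaw 144.28 Y [ 0.112  0.022 -0.993] Zz -0.078 F [-1.3 -0.5 -4.1] w 0.0149
turn -0.001
shift [-0.0015  0.0026 -0.0014]
[0.0027 0.1566]
[337.43460776 280.38646537]
```

apply_moves --commands '[-1,-0.0015,0.003,0,0,-1,0,0,-0.005,0,-1,0,0,-0.006,0]'

```text
t: 15.02
eef_pos: [0.4485, 0.1327, 0.0477]
orientation: [-0.617, 0.638, 0.362, -0.285]
wrist_force: [-6.6, 6.0, -3.6]
width: 0.0146
```

```bash
python3 - <<'E'
from h import *
g=np.r_[O+Yr*.145+np.array([.5832,.8123])*.0015,.0475]
st=show(g,144.33); print(rigc(st['eef_pos']))
E
```

```text
t 15.02 pos [0.4485 0.1327 0.0477] yaw 144.31 Y [ 0.111  0.023 -0.994] Zz -0.077 F [-6.6  6.  -3.6] w 0.0146
turn -0.0
shift [ 0.0004  0.0003 -0.0011]
[0.0011 0.1461]
```

```bash
python3 - <<'E'
from h import *
st=show(); 
t=camera('top'); d=cut_out('top','spindle'); s=camera('scene'); e=cut_out('scene','spindle'); w=camera('wrist')
c=cam('top')
for x in d[:1]:
    P=np.array([ray(c,(u,v),.067)[:2] for v,u in np.argwhere(x['mask'])]); q=np.array([rigc(p) for p in P]); 
    for a in np.arange(.02,.13,.01):
        k=(q[:,1]>=a)&(q[:,1]<a+.01)
        if k.sum()>2: print(round(a,3),k.sum(),(q[k,0].min()*1e3).round(1),(q[k,0].max()*1e3).round(1),(q[k,0].mean()*1e3).round(1))
print([x['conf'] for x in e])
R5=lambda im,r,c,h,ww,f:cv2.resize(im[r:r+h,c:c+ww],(int(ww*f),int(h*f)),interpolation=cv2.INTER_CUBIC)
A=R5(t,175,268,60,66,6); B=R5(s,160,255,60,66,6); C=R5(w,230,200,112,225,3.52)
cv2.imwrite('pics/p9.png',np.vstack([np.hstack([A,B]),cv2.resize(C,(792,240))]))
E
```

```text
t 15.02 pos [0.4485 0.1327 0.0477] yaw 144.31 Y [ 0.111  0.023 -0.994] Zz -0.077 F [-6.6  6.  -3.6] w 0.0146
0.04 35 -8.4 8.0 0.0
0.05 38 -9.5 8.5 -0.7
0.06 38 -9.3 8.6 -0.2
0.07 37 -9.1 7.5 -0.8
0.08 34 -8.9 7.2 -0.9
0.09 33 -8.4 6.9 -0.6
0.1 31 -8.7 7.1 -0.2
0.11 3 2.4 5.5 4.0
[0.54]
```

View pics/p9.png

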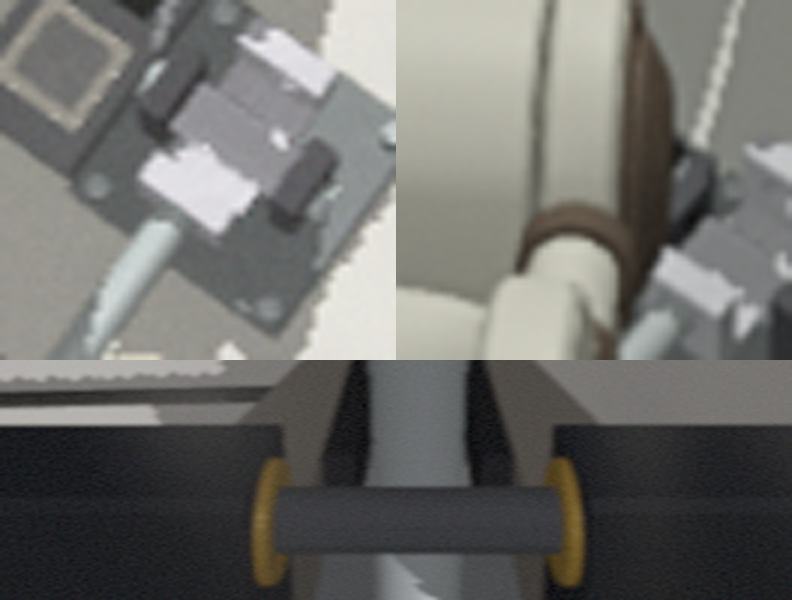

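```bash
python3 - <<'E'
from h import *
X=np.array([.5832,.8123]); W=lambda x,y,z:np.r_[O+Yr*y+X*x,z]
for n,(r,c0,ox) in dict(top=(175,268,0),scene=(160,255,396)).items():
    c=cam(n); f=lambda p:(((proj(c,p)-[c0,r]+.5)*6)+[ox,0]).round(0).astype(int).tolist()
    print(n,'ear1 top front corners',f(W(-.018,.037,.083)),f(W(.018,.037,.083)),'back',f(W(-.018,.025,.083)),f(W(.018,.025,.083)))
    print('hole',f(W(0,.037,.067)))
    for z in (.060,.067,.074):
        print('tip at y.0346 z',z,'top edge of taper base',f(W(0,.0406,z+.008)),'sides',f(W(-.008,.0406,z)),f(W(.008,.0406,z)),'tip',f(W(0,.0346,z)))
E
```

```text
top ear1 top front corners [227, 225] [146, 168] back [247, 198] [166, 141]
hole [187, 202]
tip at y.0346 z 0.06 top edge of taper base [182, 210] sides [200, 225] [164, 200] tip [191, 200]
tip at y.0346 z 0.067 top edge of taper base [181, 207] sides [199, 223] [164, 198] tip [191, 197]
tip at y.0346 z 0.074 top edge of taper base [181, 205] sides [199, 220] [164, 195] tip [191, 194]
scene ear1 top front corners [719, 312] [642, 259] back [740, 289] [662, 237]
hole [681, 306]
tip at y.0346 z 0.06 top edge of taper base [675, 312] sides [693, 333] [659, 310] tip [686, 310]
tip at y.0346 z 0.067 top edge of taper base [675, 303] sides [693, 325] [659, 301] tip [685, 302]
tip at y.0346 z 0.074 top edge of taper base [674, 294] sides [692, 316] [658, 292] tip [685, 292]
```

```bash
python3 - <<'E'
from h import *
X=np.array([.5832,.8123]); W=lambda x,y,z:np.r_[O+Yr*y+X*x,z]
st=robot.state()
for n in ('top','scene'):
    im=camera(n); c=cam(n); cv2.imwrite(f'pics/{n}10.png',im)
    # ear 1 search in a window
    p=proj(c,W(0,.031,.083)).astype(int); g=im.min(2).astype(int); w=g[p[1]-14:p[1]+16,p[0]-14:p[0]+18]
    m=(w>190).astype(np.uint8); k,l,s,ce=cv2.connectedComponentsWithStats(m)
    for i in range(1,k):
        if s[i,4]>20:
            pts=np.argwhere(l==i)[:,::-1]+[p[0]-14,p[1]-14]
            q=np.array([rigc(ray(c,pt,.083)) for pt in pts]); print(n,s[i,4],'cen',(pts.mean(0)).round(1),'rig',q.mean(0)*1e3,'x',q[:,0].min()*1e3,q[:,0].max()*1e3,'y',q[:,1].min()*1e3,q[:,1].max()*1e3)
    d=cut_out(n,'spindle')
    if d:
        pts=np.argwhere(d[0]['mask'])[:,::-1]; q=np.array([rigc(ray(c,pt,.067)) for pt in pts])*1e3
        print('spindle',d[0]['conf'],len(pts))
        for a in range(20,120,5):
            kk=(q[:,1]>=a)&(q[:,1]<a+5)
            if kk.sum()>2: print(a,kk.sum(),q[kk,0].min(),q[kk,0].max())
im=cv2.imread('pics/scene10.png'); cv2.imwrite('pics/p11.png',cv2.resize(im[180:240,325:395] if 0 else im[185:235,345-60+10:345+10+10],None,fx=10,fy=10,interpolation=cv2.INTER_CUBIC))
E
```

```text
top 150 cen [301.1 205.4] rig [-2.04733333 30.61933333] x -19.2 17.1 y 18.1 41.300000000000004
top 33 cen [291.5 216.2] rig [ 1.31515152 61.83333333] x -2.0 4.4 y 50.1 74.2
spindle 0.79 199
40 12 -5.3 7.5
45 18 -7.9 8.0
50 18 -8.7 8.5
55 17 -8.200000000000001 7.7
60 17 -7.2 7.3
65 16 -8.0 6.5
70 15 -7.0 5.7
75 14 -7.3 4.8999999999999995
80 13 -6.8 5.4
85 14 -6.3 5.1000000000000005
90 13 -7.1000000000000005 4.3
95 13 -6.1000000000000005 5.3
100 12 -5.6 4.5
105 5 -1.6 3.2
spindle 0.65 125
35 13 -7.2 7.8
40 17 -8.8 8.0
45 14 -8.3 6.6
50 16 -8.1 7.0
55 17 -9.2 7.4
60 16 -9.0 7.6
65 14 -8.8 6.1000000000000005
70 10 -8.3 1.4
75 6 -8.1 -3.1
```

View pics/p11.png

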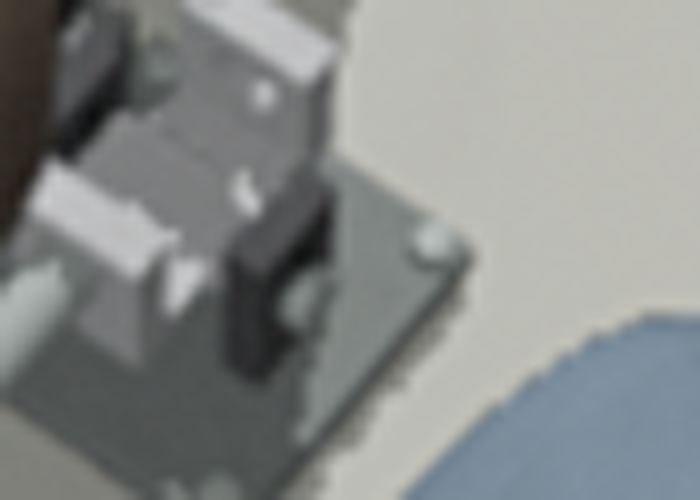

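The scene crop shows the tip, at about (65,276), at the mouth of ear 1's hole and sideways in line. The axial force with no entry fits a tip a few mm too high, because the press on the ear tops tilted it up. I back off, lower and retry.

apply_moves --commands '[-1,0,0,0.005,0,-1,-0.001,0.005,0.001,0,-1,0,0,-0.006,0,-1,0,0,-0.006,0]'

```text
t: 15.8
eef_pos: [0.4533, 0.1293, 0.0431]
orientation: [-0.616, 0.638, 0.363, -0.285]
wrist_force: [0.3, 0.6, -2.7]
width: 0.0147
```

```bash
cat > g.py <<'E'
from h import *
import sys
st=show(None,144.33); r=rigc(st['eef_pos']); F=st['wrist_force']; print('rig',r,'Fx,Fy rig',(F[:2]@[.5832,.8123]).round(1),(F[:2]@Yr).round(1),'Fz',F[2].round(1),'tau',st['ft_torque'].round(2))
E
python3 g.py
```

```text
t 15.8 pos [0.4533 0.1293 0.0431] yaw 144.42 Y [ 0.112  0.023 -0.993] Zz -0.079 F [ 0.3  0.6 -2.7] w 0.0147
turn 0.001
rig [0.0011 0.1402] Fx,Fy rig 0.6 0.1 Fz -2.7 tau [0.02 0.15 0.02]
```

apply_moves --commands '[-1,0,0.0005,-0.01,0,-1,0,0.0005,-0.01,0]'

```text
t: 15.97
eef_pos: [0.4706, 0.1172, 0.0437]
orientation: [-0.616, 0.638, 0.363, -0.285]
wrist_force: [-0.5, 0.3, -1.9]
width: 0.015
```

```bash
python3 g.py
```

```text
t 15.97 pos [0.4706 0.1172 0.0437] yaw 144.48 Y [ 0.112  0.023 -0.993] Zz -0.079 F [-0.5  0.3 -1.9] w 0.015
turn 0.003
rig [0.0014 0.1191] Fx,Fy rig -0.0 0.6 Fz -1.9 tau [0.03 0.15 0.01]
```

apply_moves --commands '[-1,0,0,0,0.002,-1,0,-0.003,0,0,-1,0,-0.003,0,0]' --squeeze 5

```text
t: 16.22
eef_pos: [0.4733, 0.1147, 0.0506]
orientation: [-0.616, 0.639, 0.362, -0.283]
wrist_force: [-0.3, -0.6, -2.4]
width: 0.0159
```

```bash
python3 g.py
```

```text
t 16.22 pos [0.4733 0.1147 0.0506] yaw 144.18 Y [ 0.115  0.022 -0.993] Zz -0.08 F [-0.3 -0.6 -2.4] w 0.0159
turn -0.003
rig [0.001  0.1154] Fx,Fy rig -0.7 -0.1 Fz -2.4 tau [-0.07  0.09 -0.03]
```

apply_moves --commands '[-1,0,0,0,0,-1,0,0.0008,-0.01,0,-1,0,0.0008,-0.01,0,-1,0,0.0008,-0.008,0]' --squeeze 20

```text
t: 16.55
eef_pos: [0.497, 0.0982, 0.0512]
orientation: [-0.616, 0.639, 0.363, -0.283]
wrist_force: [0.2, -0.4, -1.8]
width: 0.015
```

```bash
python3 g.py
```

```text
t 16.55 pos [0.497  0.0982 0.0512] yaw 144.29 Y [ 0.115  0.022 -0.993] Zz -0.08 F [ 0.2 -0.4 -1.8] w 0.015
turn -0.001
rig [0.0013 0.0866] Fx,Fy rig -0.2 -0.4 Fz -1.8 tau [-0.02  0.13 -0.  ]
```

apply_moves --commands '[-1,0,0.0006,-0.006,0,-1,0,0.0006,-0.006,0]'

```text
t: 16.72
eef_pos: [0.5087, 0.0898, 0.051]
orientation: [-0.616, 0.639, 0.363, -0.283]
wrist_force: [-0.1, 0.3, -2.8]
width: 0.0153
```

```bash
python3 g.py
```

```text
t 16.72 pos [0.5087 0.0898 0.051 ] yaw 144.25 Y [ 0.115  0.022 -0.993] Zz -0.081 F [-0.1  0.3 -2.8] w 0.0153
turn -0.001
rig [0.0014 0.0721] Fx,Fy rig 0.2 0.3 Fz -2.8 tau [-0.03  0.12 -0.  ]
```

apply_moves --commands '[-1,0,0.0006,-0.006,0,-1,0,0.0006,-0.005,0,-1,0,0,0,0]'

```text
t: 16.97
eef_pos: [0.5201, 0.0815, 0.0506]
orientation: [-0.616, 0.64, 0.363, -0.282]
wrist_force: [-0.2, 0.7, -3.6]
width: 0.0156
```

```bash
python3 g.py; python3 - <<'E'
from h import *
for n in ('top','scene'):
    camera(n); d=cut_out(n,'spindle'); c=cam(n)
    for x in d[:2]:
        P=np.argwhere(x['mask'])[:,::-1]; q=np.array([rigc(ray(c,p,.067)) for p in P])*1e3; print(n,x['conf'],len(P),'y',q[:,1].min(),q[:,1].max(),'x mean',q[:,0].mean())
E
```

```text
t 16.97 pos [0.5201 0.0815 0.0506] yaw 144.17 Y [ 0.116  0.022 -0.993] Zz -0.081 F [-0.2  0.7 -3.6] w 0.0156
turn -0.003
rig [0.0013 0.058 ] Fx,Fy rig 0.4 0.6 Fz -3.6 tau [-0.03  0.07  0.05]
top 0.62 97 y -53.1 -3.8 x mean 0.040206185567010395
scene 0.29 1693 y -180.0 -26.3 x mean -236.52982870643828
```

apply_moves --commands '[0,0,0,0,0,0,0,0,0,0,0,0,0,0,0,0,0,0,0,0]'

```text
t: 17.5
eef_pos: [0.5197, 0.0831, 0.0518]
orientation: [-0.615, 0.64, 0.364, -0.282]
wrist_force: [-0.2, 0.6, -0.4]
width: 0.0401
```

```bash
python3 g.py
```

```text
t 17.5 pos [0.5197 0.0831 0.0518] yaw 144.28 Y [ 0.118  0.022 -0.993] Zz -0.083 F [-0.2  0.6 -0.4] w 0.0401
turn -0.001
rig [0.0023 0.0593] Fx,Fy rig 0.4 0.5 Fz -0.4 tau [-0.02  0.03 -0.  ]
```

apply_moves --commands '[0,-0.001,-0.002,0.02,0,0,0,-0.002,0.025,0,0,0,-0.002,0.025,0,0,0,0,0,0]'

```text
t: 17.83
eef_pos: [0.4621, 0.1234, 0.0533]
orientation: [-0.615, 0.641, 0.364, -0.28]
wrist_force: [0.4, 0.3, -0.2]
width: 0.0462
```

```bash
python3 g.py; python3 - <<'E'
from h import *
st=robot.state(); im=camera('wrist'); c=cam('wrist',st); cv2.imwrite('pics/w12.png',im); d=cut_out('wrist','spindle')
for x in d[:2]:
    P=np.argwhere(x['mask'])[:,::-1]; q=np.array([rigc(ray(c,p,.067)) for p in P])*1e3; print(x['conf'],len(P),P.min(0),P.max(0),'y',q[:,1].min(),q[:,1].max(),'x',q[:,0].min(),q[:,0].max())
E
```

```text
t 17.83 pos [0.4621 0.1234 0.0533] yaw 144.15 Y [ 0.122  0.022 -0.992] Zz -0.087 F [ 0.4  0.3 -0.2] w 0.0462
turn -0.003
rig [0.0015 0.1296] Fx,Fy rig 0.5 -0.2 Fz -0.2 tau [-0.    0.07 -0.  ]
0.56 1238 [297 274] [338 354] y 49.099999999999994 112.8 x -11.799999999999999 13.5
```

apply_moves --commands '[-1,0,0,0.006,0.003,-1,0,0,0,0,-1,0,0,0,0,-1,0,0,0,0,-1,0,0,0,0,-1,0,0,0,0]' --squeeze 20

```text
t: 18.43
eef_pos: [0.465, 0.1237, 0.0556]
orientation: [-0.614, 0.643, 0.365, -0.276]
wrist_force: [-1.1, 0.7, -0.1]
width: 0.0081
```

```bash
python3 g.py
```

```text
t 18.43 pos [0.465  0.1237 0.0556] yaw 143.74 Y [ 0.132  0.02  -0.991] Zz -0.095 F [-1.1  0.7 -0.1] w 0.0081
turn -0.01
rig [0.0034 0.1274] Fx,Fy rig -0.1 1.3 Fz -0.1 tau [-0.02  0.09 -0.03]
```

apply_moves --commands '[-1,-0.002,-0.006,-0.004,-0.01,-1,0,0.0005,-0.006,0,-1,0,0.0005,-0.006,0]'

```text
t: 18.68
eef_pos: [0.4762, 0.112, 0.0622]
orientation: [-0.612, 0.642, 0.368, -0.28]
wrist_force: [-2.5, 2.5, 0.4]
width: 0.0005
```

```bash
python3 g.py
```

```text
t 18.68 pos [0.4762 0.112  0.0622] yaw 144.41 Y [ 0.13   0.02  -0.991] Zz -0.095 F [-2.5  2.5  0.4] w 0.0005
turn 0.001
rig [0.0005 0.1115] Fx,Fy rig 0.6 3.5 Fz 0.4 tau [0.21 0.49 0.05]
```

apply_moves --commands '[-1,0,0.0006,-0.007,0,-1,0,0.0006,-0.007,0,-1,0,0.0006,-0.007,0]'

```text
t: 18.93
eef_pos: [0.4892, 0.1025, 0.0613]
orientation: [-0.618, 0.637, 0.364, -0.282]
wrist_force: [-32.8, 24.3, 30.2]
width: 0.0004
```

```bash
python3 g.py
```

```text
t 18.93 pos [0.4892 0.1025 0.0613] yaw 144.33 Y [ 0.115  0.029 -0.993] Zz -0.077 F [-32.8  24.3  30.2] w 0.0004
turn -0.0
rig [0.0003 0.0954] Fx,Fy rig 0.6 40.8 Fz 30.2 tau [4.46 5.18 0.7 ]
```

apply_moves --commands '[-1,0,-0.002,0.008,0,-1,0,0,0.003,0]'

```text
t: 19.1
eef_pos: [0.4804, 0.1088, 0.0623]
orientation: [-0.619, 0.636, 0.363, -0.283]
wrist_force: [0.1, -0.5, -1.1]
width: 0.0004
```

```bash
python3 g.py; python3 - <<'E'
from h import *
st=robot.state(); q0=st
for n in ('wrist','top','scene'):
    im=camera(n); c=cam(n,st); cv2.imwrite(f'pics/{n}13.png',im)
    for x in cut_out(n,'spindle')[:2]:
        P=np.argwhere(x['mask'])[:,::-1]; q=np.array([rigc(ray(c,p,.067)) for p in P])*1e3; print(n,x['conf'],len(P),P.min(0),P.max(0),'y',q[:,1].min(),q[:,1].max(),'x',q[:,0].min(),q[:,0].max())
a=cv2.imread('pics/wrist13.png')[170:370,220:420]; b=cv2.imread('pics/top13.png')[150:240,260:350]
cv2.imwrite('pics/p13.png',np.hstack([cv2.resize(a,(400,400),interpolation=2),cv2.resize(b,(400,400),interpolation=2)]))
E
```

```text
t 19.1 pos [0.4804 0.1088 0.0623] yaw 144.26 Y [ 0.112  0.031 -0.993] Zz -0.073 F [ 0.1 -0.5 -1.1] w 0.0004
turn -0.001
rig [0.0003 0.1062] Fx,Fy rig -0.3 -0.4 Fz -1.1 tau [-0.06  0.04 -0.01]
wrist 0.58 368 [309 321] [328 340] y 29.9 46.800000000000004 x -5.3 8.0
top 0.69 313 [291 170] [327 216] y -68.2 57.8 x -9.799999999999999 8.5
scene 0.59 126 [312 179] [331 203] y -67.9 8.5 x -9.9 6.6
scene 0.2 459 [306 201] [341 230] y -20.8 69.4 x -70.6 -24.299999999999997
```

View pics/p13.png

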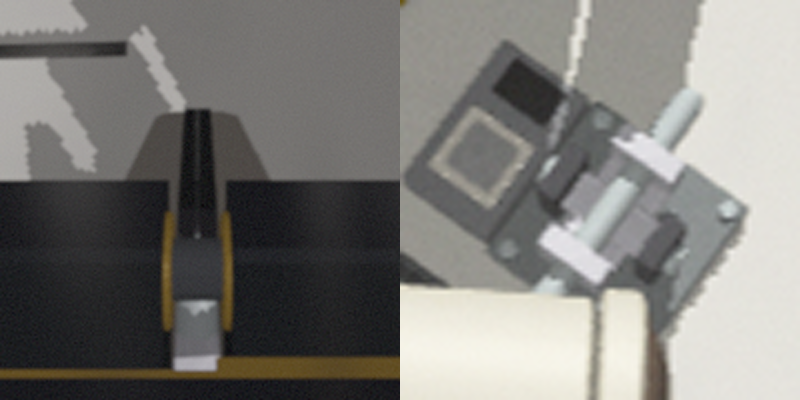

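Wrist and top crops: the spindle is through both ears with its tip about 30 mm past ear 2. The push jammed because the fingertips loaded the head downward. I retry at axis height in smaller steps with no downward component.

apply_moves --commands '[-1,0,-0.006,-0.005,0,-1,0,0,-0.004,0,-1,0,0,-0.003,0]'

```text
t: 19.65
eef_pos: [0.4906, 0.1004, 0.0699]
orientation: [-0.619, 0.637, 0.364, -0.282]
wrist_force: [-0.8, 0.4, -0.9]
width: 0.0008
```

```bash
python3 g.py
```

```text
t 19.65 pos [0.4906 0.1004 0.0699] yaw 144.26 Y [ 0.113  0.03  -0.993] Zz -0.075 F [-0.8  0.4 -0.9] w 0.0008
turn -0.001
rig [-0.0006  0.0931] Fx,Fy rig -0.1 0.8 Fz -0.9 tau [0.11 0.28 0.02]
```

apply_moves --commands '[-1,0,0,-0.003,0]'

```text
t: 19.73
eef_pos: [0.4932, 0.0984, 0.0702]
orientation: [-0.619, 0.637, 0.363, -0.282]
wrist_force: [-0.4, 1.2, -1.8]
width: 0.0008
```

apply_moves --commands '[-1,0,0,-0.003,0]'

```text
t: 19.82
eef_pos: [0.4957, 0.0964, 0.0702]
orientation: [-0.619, 0.636, 0.363, -0.283]
wrist_force: [-1.0, 0.7, -0.8]
width: 0.0007
```

apply_moves --commands '[-1,0,0.0002,-0.004,0,-1,0,0.0002,-0.004,0]'

```text
t: 19.98
eef_pos: [0.5021, 0.0917, 0.07]
orientation: [-0.62, 0.636, 0.363, -0.283]
wrist_force: [-1.5, 2.5, 0.4]
width: 0.0002
```

apply_moves --commands '[-1,0,0.0002,-0.004,0,-1,0,0.0002,-0.004,0]'

```text
t: 20.15
eef_pos: [0.509, 0.0869, 0.07]
orientation: [-0.62, 0.636, 0.362, -0.283]
wrist_force: [-2.5, 1.1, 0.9]
width: 0.0007
```

```bash
python3 g.py; python3 - <<'E'
from h import *
n='top';camera(n);c=cam(n)
for x in cut_out(n,'spindle')[:1]:
    P=np.argwhere(x['mask'])[:,::-1]; q=np.array([rigc(ray(c,p,.067)) for p in P])*1e3; print(n,x['conf'],'y',q[:,1].min(),q[:,1].max())
E
```

```text
t 20.15 pos [0.509  0.0869 0.07  ] yaw 144.23 Y [ 0.11   0.032 -0.993] Zz -0.071 F [-2.5  1.1  0.9] w 0.0007
turn -0.002
rig [-0.0008  0.0702] Fx,Fy rig -0.6 2.6 Fz 0.9 tau [0.25 0.38 0.07]
top 0.54 y -90.89999999999999 7.4
```

apply_moves --commands '[-1,0,0.0002,-0.003,0,-1,0,0.0002,-0.003,0]'

```text
t: 20.42
eef_pos: [0.5135, 0.0836, 0.07]
orientation: [-0.621, 0.635, 0.362, -0.283]
wrist_force: [-9.6, 7.8, 10.3]
width: 0.0005
```

apply_moves --commands '[-1,0,0.0002,-0.002,0]'

```text
t: 20.5
eef_pos: [0.5136, 0.0837, 0.0699]
orientation: [-0.623, 0.633, 0.361, -0.284]
wrist_force: [-11.1, 7.6, 12.7]
width: 0.0007
```

apply_moves --commands '[-1,0,0.0001,-0.002,0]'

```text
t: 20.58
eef_pos: [0.5135, 0.0838, 0.0699]
orientation: [-0.624, 0.632, 0.36, -0.285]
wrist_force: [-9.3, 6.5, 9.0]
width: 0.0003
```

apply_moves --commands '[-1,0,-0.001,0.006,0,-1,0,-0.02,0.01,0,-1,0,-0.03,0.01,0,-1,0,-0.03,0,0,-1,0,0,0,0]'

```text
t: 21.0
eef_pos: [0.4835, 0.0954, 0.1508]
orientation: [-0.623, 0.633, 0.36, -0.286]
wrist_force: [1.7, -0.2, 1.4]
width: 0.0008
```

```bash
python3 g.py; python3 - <<'E'
from h import *
st=robot.state()
for n in ('top','scene','wrist'):
    im=camera(n);c=cam(n,st); cv2.imwrite(f'pics/{n}14.png',im)
    for x in cut_out(n,'spindle')[:2]:
        P=np.argwhere(x['mask'])[:,::-1]; q=np.array([rigc(ray(c,p,.067)) for p in P])*1e3; print(n,x['conf'],len(P),'y',q[:,1].min(),q[:,1].max(),'x',q[:,0].min(),q[:,0].max(), P.min(0),P.max(0))
        h=np.histogram(q[:,1],np.arange(-110,80,10)); print(h[0])
    if n=='top':
        for y in (-.103,-.099,-.09): print(y, proj(c,np.r_[O+Yr*y,.067]))
E
```

```text
t 21.0 pos [0.4835 0.0954 0.1508] yaw 144.24 Y [ 0.099  0.036 -0.994] Zz -0.059 F [ 1.7 -0.2  1.4] w 0.0008
turn -0.002
rig [-0.0087  0.0959] Fx,Fy rig 0.9 -1.5 Fz 1.4 tau [-0.08  0.01  0.02]
top 0.55 335 y -99.1 23.400000000000002 x -9.2 7.6 [301 159] [336 203]
[ 0 26 33 32 31 33 33  9  2 30 33 33 33  7  0  0  0  0]
-0.103 [335.20382974 157.78290364]
-0.099 [334.17949485 159.19976083]
-0.09 [331.87099912 162.39286573]
scene 0.58 153 y -101.3 -18.5 x -10.5 6.1000000000000005 [316 170] [340 194]
[ 2 19 25 25 25 28 12  0 13  4  0  0  0  0  0  0  0  0]
wrist 0.49 207 y -84.1 -62.9 x -3.1 11.2 [315 339] [328 354]
[  0   0  34 100  73   0   0   0   0   0   0   0   0   0   0   0   0   0]
```

apply_moves --commands '[-1,0.009,0.03,0.004,-0.002,-1,0,0.03,0.004,0,-1,0,0.018,0.002,0,-1,0,0,0,0]'

```text
t: 21.63
eef_pos: [0.4835, 0.1115, 0.0614]
orientation: [-0.626, 0.631, 0.356, -0.29]
wrist_force: [-0.1, -0.3, 0.8]
width: 0.0005
```

```bash
python3 g.py
```

```text
t 21.63 pos [0.4835 0.1115 0.0614] yaw 144.27 Y [ 0.085  0.037 -0.996] Zz -0.048 F [-0.1 -0.3  0.8] w 0.0005
turn -0.001
rig [0.0043 0.1053] Fx,Fy rig -0.3 -0.0 Fz 0.8 tau [ 0.01  0.1  -0.  ]
```

apply_moves --commands '[-1,-0.004,-0.007,-0.01,0,-1,0,0,-0.012,0,-1,0,0,-0.012,0,-1,0,0,-0.004,0]'

```text
t: 21.97
eef_pos: [0.5131, 0.0832, 0.0708]
orientation: [-0.626, 0.63, 0.355, -0.291]
wrist_force: [-6.9, 6.8, -1.9]
width: 0.0004
```

```bash
python3 g.py
```

```text
t 21.97 pos [0.5131 0.0832 0.0708] yaw 144.33 Y [ 0.083  0.036 -0.996] Zz -0.046 F [-6.9  6.8 -1.9] w 0.0004
turn -0.0
rig [-0.0014  0.0647] Fx,Fy rig 1.5 9.6 Fz -1.9 tau [1.35 1.88 0.17]
```

apply_moves --commands '[-1,0,0,-0.004,0,-1,0,0,-0.004,0]'

```text
t: 22.13
eef_pos: [0.5132, 0.0832, 0.0707]
orientation: [0.635, -0.623, -0.35, 0.294]
wrist_force: [-14.6, 12.4, 13.1]
width: 0.0006
```

```bash
python3 g.py
```

```text
t 22.13 pos [0.5132 0.0832 0.0707] yaw 144.17 Y [ 0.063  0.05  -0.997] Zz -0.022 F [-14.6  12.4  13.1] w 0.0006
turn -0.003
rig [-0.0014  0.0646] Fx,Fy rig 1.6 19.1 Fz 13.1 tau [2.23 2.59 0.25]
```

The re-push stops at the same place (TCP rig y 0.0647) under 19 N, so the spindle is home. Next is the key: retreat, turn the gripper's long side away from the cupboard, and go over.

apply_moves --commands '[-1,0,-0.001,0.01,0,-1,0,-0.01,0.02,0,-1,0,-0.035,0.01,0,-1,0,-0.035,0,-0.12,-1,0,0,0,-0.124,-1,0,0,0,-0.124,-1,0,0,0,-0.124,-1,0,0,0,-0.124,-1,0,0,0,-0.124,-1,0,0,0,-0.124]'

```text
t: 22.97
eef_pos: [0.4829, 0.0997, 0.1664]
orientation: [-0.422, 0.447, 0.588, -0.525]
wrist_force: [0.7, -0.5, -0.1]
width: 0.0007
```

apply_moves --commands '[-1,0,0,0,-0.124,-1,0,0,0,-0.124,-1,0,0,0,-0.124,-1,0,0,0,-0.124,-1,0,0,0,-0.124,-1,0,0,0,-0.09,-1,0,0,0,0]'

```text
t: 23.55
eef_pos: [0.49, 0.0963, 0.1757]
orientation: [-0.18, 0.239, 0.7, -0.648]
wrist_force: [-0.9, 0.8, 0.4]
width: 0.0003
```

```bash
python3 - <<'E'
from h import *
X=np.array([.5832,.8123])
k=np.r_[O+Yr*.014+X*.072,.06]
st=show(k,234.33-360); print(rigc(st['eef_pos']),st['joint_positions'].round(2))
im=camera('top'); c=cam('top')
for x in cut_out('top','zero_key')[:2]:
    P=np.argwhere(x['mask'])[:,::-1]; q=np.array([rigc(ray(c,p,.0268)) for p in P])*1e3; print('top',x['conf'],len(P),q.mean(0),q.min(0),q.max(0))
im=camera('wrist'); c=cam('wrist',st)
for x in cut_out('wrist','zero_key')[:2]:
    P=np.argwhere(x['mask'])[:,::-1]; q=np.array([rigc(ray(c,p,.0268)) for p in P])*1e3; print('wr',x['conf'],len(P),q.mean(0),q.min(0),q.max(0))
t0=cv2.imread('pics/top0.png'); c=cam('top'); f=lambda u,v:(u/7-.5+262,v/7-.5+160)
print('bezel centre p8',rigc(ray(c,f(117,177),.0265)))
E
```

```text
t 23.55 pos [0.49   0.0963 0.1757] yaw -124.41 Y [ 0.101  0.045 -0.994] Zz -0.094 F [-0.9  0.8  0.4] w 0.0003
turn 0.022
shift [-0.0716  0.1265 -0.0633]
[-0.0042  0.0911] [-0.08 -0.1   1.94  0.06  1.2  -2.64]
top 0.58 840 [63.54892857 -3.53392857] [-55.9 -44. ] [100.4  49.3]
top 0.48 145 [72.78482759 15.35034483] [58.7  1.1] [87.1 30.1]
wr 0.92 440 [75.6325     14.16295455] [61.7  0.5] [89.3 28.3]
bezel centre p8 [0.0736 0.016 ]
```

apply_moves --commands '[-1,-0.024,0.01,-0.021,0.022,-1,-0.024,0.01,-0.021,0,-1,-0.024,0.01,-0.021,0,-1,0,0,0,0]'

```text
t: 24.08
eef_pos: [0.5882, 0.1071, 0.1521]
orientation: [-0.194, 0.249, 0.696, -0.645]
wrist_force: [-0.3, 0.1, -0.5]
width: 0.0008
```

```bash
cat > k.py <<'E'
from h import *
X=np.array([.5832,.8123])
k=np.r_[O+Yr*.0145+X*.072,.0268]
st=show(k,234.33-360); print(rigc(st['eef_pos']),st['joint_positions'].round(2))
E
python3 k.py
```

```text
t 24.08 pos [0.5882 0.1071 0.1521] yaw -126.45 Y [ 0.097  0.045 -0.994] Zz -0.093 F [-0.3  0.1 -0.5] w 0.0008
turn -0.014
shift [0.0034 0.1257 0.0015]
[0.0618 0.0176] [-0.05  0.19  1.69  0.05  1.17 -2.57]
```

apply_moves --commands '[-1,0.001,0.033,0.003,-0.014,-1,0,0.033,0.003,0,-1,0,0.02,0,0,-1,0,0,0,0]'

```text
t: 24.42
eef_pos: [0.5952, 0.1066, 0.0643]
orientation: [-0.19, 0.247, 0.697, -0.645]
wrist_force: [-0.8, -0.5, -0.4]
width: 0.0006
```

```bash
python3 k.py
```

```text
t 24.42 pos [0.5952 0.1066 0.0643] yaw -125.9 Y [ 0.1    0.044 -0.994] Zz -0.095 F [-0.8 -0.5 -0.4] w 0.0006
turn -0.004
shift [ 0.005   0.0378 -0.0029]
[0.0655 0.0116] [-0.05  0.31  1.74  0.06  1.   -2.59]
```

apply_moves --commands '[-1,0.003,0.015,-0.002,0,-1,0.001,0.012,-0.001,0,-1,0,0,0,0]'

```text
t: 24.67
eef_pos: [0.5964, 0.1126, 0.0385]
orientation: [-0.191, 0.248, 0.697, -0.645]
wrist_force: [0.1, -0.4, -0.3]
width: 0.0003
```

```bash
python3 k.py
```

```text
t 24.67 pos [0.5964 0.1126 0.0385] yaw -126.06 Y [ 0.1    0.044 -0.994] Zz -0.095 F [ 0.1 -0.4 -0.3] w 0.0003
turn -0.007
shift [0.001  0.0117 0.0001]
[0.071  0.0142] [-0.04  0.36  1.74  0.06  0.95 -2.58]
```

apply_moves --commands '[-1,0,0.004,0,0,-1,0,0.002,0,0,-1,0,0.001,0,0]'

```text
t: 24.92
eef_pos: [0.5989, 0.1128, 0.0347]
orientation: [-0.189, 0.25, 0.697, -0.645]
wrist_force: [-0.1, 0.1, -0.7]
width: 0.0003
```

apply_moves --commands '[-1,0,0.001,0,0,-1,0,0.001,0,0]'

```text
t: 25.08
eef_pos: [0.6005, 0.1127, 0.0344]
orientation: [-0.188, 0.251, 0.698, -0.644]
wrist_force: [-0.2, -0.6, -0.3]
width: 0.0005
```

apply_moves --commands '[-1,0,0.001,0,0]'

```text
t: 25.17
eef_pos: [0.6011, 0.1127, 0.034]
orientation: [-0.188, 0.251, 0.698, -0.644]
wrist_force: [0.6, -0.2, -0.1]
width: 0.0002
```

apply_moves --commands '[-1,0,0.0008,0,0]'

```text
t: 25.25
eef_pos: [0.6015, 0.1127, 0.0336]
orientation: [-0.187, 0.252, 0.698, -0.644]
wrist_force: [-0.2, -0.3, 0.9]
width: 0.0006
```

apply_moves --commands '[-1,0.0036,0.003,0.0026,0,-1,0,0.0018,0,0]'

```text
t: 25.42
eef_pos: [0.5978, 0.1129, 0.0285]
orientation: [-0.187, 0.252, 0.698, -0.644]
wrist_force: [-0.1, -0.6, -0.7]
width: 0.0007
```

apply_moves --commands '[-1,0,0.0015,0,0]'

```text
t: 25.5
eef_pos: [0.598, 0.1129, 0.027]
orientation: [-0.187, 0.252, 0.698, -0.644]
wrist_force: [-0.3, -0.4, 4.0]
width: 0.0005
```

apply_moves --commands '[-1,0,0.0015,0,0]'

```text
t: 25.58
eef_pos: [0.5983, 0.1129, 0.0263]
orientation: [-0.187, 0.252, 0.698, -0.644]
wrist_force: [-7.5, -2.0, 17.2]
width: 0.001
```

apply_moves --commands '[-1,0,0.0002,0,0]'

```text
t: 25.67
eef_pos: [0.5982, 0.1129, 0.0267]
orientation: [-0.187, 0.252, 0.698, -0.644]
wrist_force: [-3.7, -0.4, 4.8]
width: 0.0001
```

apply_moves --commands '[-1,0,0.0003,0,0]'

```text
t: 25.75
eef_pos: [0.5982, 0.1129, 0.0269]
orientation: [-0.187, 0.252, 0.698, -0.644]
wrist_force: [-2.5, -0.1, 3.7]
width: 0.0003
```

apply_moves --commands '[-1,0,0.0003,0,0]'

```text
t: 25.83
eef_pos: [0.5982, 0.1129, 0.027]
orientation: [-0.187, 0.251, 0.698, -0.644]
wrist_force: [-2.4, 0.2, 3.8]
width: 0.0008
```

apply_moves --commands '[-1,0,0.0007,0,0]'

```text
t: 25.92
eef_pos: [0.5982, 0.1129, 0.0267]
orientation: [-0.187, 0.251, 0.697, -0.644]
wrist_force: [-2.5, -1.3, 4.7]
width: 0.0
```

apply_moves --commands '[-1,0,0.0006,0,0]'

```text
t: 26.0
eef_pos: [0.5982, 0.1129, 0.0264]
orientation: [-0.187, 0.251, 0.697, -0.645]
wrist_force: [-4.5, -1.2, 9.2]
width: 0.0004
```

apply_moves --commands '[-1,0,0.0005,0,0]'

```text
t: 26.08
eef_pos: [0.5982, 0.1129, 0.0265]
orientation: [-0.187, 0.251, 0.697, -0.645]
wrist_force: [-4.1, -0.5, 7.7]
width: 0.0002
```

apply_moves --commands '[-1,0,0.0005,0,0]'

```text
t: 26.17
eef_pos: [0.5982, 0.1129, 0.0265]
orientation: [-0.187, 0.251, 0.697, -0.645]
wrist_force: [-3.6, 0.1, 6.2]
width: 0.0003
```

apply_moves --commands '[-1,0,-0.01,0,0,-1,0,-0.03,0,0,-1,0,-0.04,0,0,-1,0,-0.04,0,0,-1,0.02,0,0.03,0,-1,0.02,0,0.03,0,-1,0,0,0,0,-1,0,0,0,0]'

```text
t: 26.83
eef_pos: [0.5154, 0.0822, 0.1437]
orientation: [-0.186, 0.252, 0.698, -0.645]
wrist_force: [0.3, 0.1, 0.3]
width: 0.0002
```

```bash
python3 - <<'E'
from h import *
st=show()
camera('top');c=cam('top')
for x in cut_out('top','spindle')[:1]:
    P=np.argwhere(x['mask'])[:,::-1]; q=np.array([rigc(ray(c,p,.067)) for p in P])*1e3; print(x['conf'],'y',q[:,1].min(),q[:,1].max(),'x',q[:,0].mean())
for n in ('tumbler_2','aerosol','solvent_bottle','hex_key'):
    d=cut_out('top',n); print(n,[(round(x['conf'],2),np.round(x['centre'])) for x in d[:1]])
E
```

```text
t 26.83 pos [0.5154 0.0822 0.1437] yaw -125.96 Y [ 0.111  0.042 -0.993] Zz -0.1 F [0.3 0.1 0.3] w 0.0002
0.61 y -97.3 -67.6 x -1.0472972972972974
tumbler_2 [(0.82, array([198., 397.]))]
aerosol [(0.8, array([233., 420.]))]
solvent_bottle [(0.93, array([110., 326.]))]
hex_key [(0.68, array([258., 302.]))]
```

```bash
python3 - <<'E'
from h import *
a=cv2.imread('pics/top14.png').astype(int)
b=camera('top').astype(int); c=cam('top')
s=np.abs(a-b).sum(2)[152:175,320:345]; print('tip-region diff max/mean',s.max(),s.mean().round(1))
for x in cut_out('top','spindle')[:1]:
    P=np.argwhere(x['mask'])[:,::-1]; q=np.array([rigc(ray(c,p,.067)) for p in P])*1e3; print('y',q[:,1].min(),P.max(0),P.min(0))
print(robot.state()['wrist_force'].round(1))
E
```

```text
tip-region diff max/mean 413 21.9
y -98.6 [335 173] [325 160]
[ 0.5 -0.2 -0.5]
```

```bash
python3 - <<'E'
from h import *
a=cv2.imread('pics/top14.png'); b=camera('top'); c=cam('top')
ys=np.arange(-.112,-.084,.002)
for n,im in (('before',a),('now',b)):
    g=cv2.cvtColor(im,cv2.COLOR_BGR2GRAY).astype(np.float32)
    out=[]
    for x in (-.003,-.001,.001):
        P=np.array([proj(c,np.r_[O+Yr*y+np.array([.5832,.8123])*x,.067]) for y in ys],np.float32)
        out.append(cv2.remap(g,P[None,:,0],P[None,:,1],1)[0])
    print(n,np.mean(out,0).round(0).astype(int))
print((ys*1e3).round(0))
E
```

```text
before [224 224 224 224 225 224 218 205 199 195 194 193 194 193]
now [225 225 225 224 224 223 218 205 199 196 194 194 194 193]
[-112. -110. -108. -106. -104. -102. -100.  -98.  -96.  -94.  -92.  -90.
  -88.  -86.]
```

The tip has not moved since it was pushed home, so I hand in.

```bash
python3 -c "
from h import *
print(robot.job_done())"
```

```text
the job is handed in; nothing more can be done
None
```

The spindle is through both ears and pushed home, the counter key has been pressed and let go, and the job is handed in at about 27 s of the 67 s. No verdict was reported.

**What I did**
- **Height:** I touched the first ear's top at z ≈ 0.083 m, so the hole axis is at about 0.067 m.
- **Threading:** I gripped the shank, turned the spindle about 99° and threaded it tip first through both ears. Then I let go and pushed it home with shut fingers.
- **Key:** I pressed at about 6–9 N for about 0.25 s, after a short first touch that peaked at about 17 N. That is above the 6 N asked for but below the 30 N limit. Then I lifted clear.

**Last checks**
- **Home:** A second push stopped at the same place (gripper at rig y 0.0647 m) under 19 N.
- **At rest:** The tip's brightness profile in the top camera was the same before the key press and after it.
- **Clear:** The wrist force at the end was about 0 N. In the top camera the bystanders lie within about 3 pixels of where they started.

**What went wrong or disagreed**
- **First entry:** It met the ear with the tip a few mm too high and was mended.
- **First push:** It jammed at about 50 N of wrist force, so I backed off and pushed again nearer the axis height.
- **Tip position:** It reads -99 mm in my rig frame instead of -103 mm. The top view shows my frame's origin about 4 mm off along y, which accounts for it.
- **Tool tilt:** The tool drifted to about 0.1 rad off vertical while moving, and the moves could not correct that.

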